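Pack the reagent jars away in the lidded case

ROBOT

A 7-joint arm with a two-finger parallel gripper is mounted at the origin on the work surface. World frame = base frame: x ahead of the robot, y to its left, z up, the work surface at z = 0. Lengths are in m, angles in degrees, forces in N, time in s.
With the tool pointing down it reaches from about 0.4 to 0.9 m from the base axis. Payload 5.5 kg.
Tool frame: the origin (TCP) lies midway between the tips of the shut fingers; the grasp point (between the pads) lies 19 mm behind it; z points along the fingers, x is the direction in which the jaws open and shut, and the axes are right-handed (so a half turn about z gives the same grasp; the last joint's range is limited). The gripper opens to 85 mm and grips with 20 to 120 N. Pads are 22 mm wide; open, the fingers measure 114 mm over their backs; the gripper's body (76 mm by 85 mm) begins 54 mm behind the grasp point. The pads swing forward as they close: fully open they stand 13 mm farther back than shut.
Start: joints at [-57.628, 28.699, -24.465, 88.831, 12.651, 65.22, -12.049], TCP at [0.193, 0.621, 0.231] pointing down, gripper open.
Joint ranges: [-164.97, 164.97], [-17.58, 116.51], [-87.97, 89.64], [11.32, 138.91], [-80.73, 260.73], [10.89, 115.49], [-147.41, 147.41]. Speed limits (degrees/s): [147.25, 147.25, 180, 180, 180, 180, 180].

INTERFACE

Orientations are given as a 3x3 rotation matrix whose columns are the frame's x, y, z axes.
In Python, from rig import * gives the robot as it stands.
- The arm moves only by the tool drive_tool, never from a script. Its argument "plan" is a list of rows, each an object of numbers: "claw": the opening, from 0 (shut) to 1 (fully open); "dx", "dy", "dz": the shift along the tool's x, y, z in cm; "spin": the turn about the tool's z in rad. A call has 1 to 5 rows; each row shifts and turns the commanded pose from where the row before left it, along the tool's axes as they then stand; what a row does not reach is not made up. A row lasts 1/10 s, in which the tool goes at most 50 mm and 8.59 degrees, less where a joint would pass 70% of its speed; a pose out of reach is approached as far as the arm can. A call with a gripper value outside its range is refused whole. The fingers move at their own pace and stop on an object; the grip force is fixed at half the most. Time passes only in rows, so rows that do not move let the fingers close. It gives the time, the measured TCP pose, the force and the opening at its end, in the units of the state.
- get_state(): the state, without advancing time (a new reading comes with each control period).
- camera(name): name is "scene" or "top"; returns a dict with "image" (400x640x3 uint8, blue, green, red), "intrinsics" (3x3 intrinsics, pixels), "k1" (the pictures are not rectified: a ray, as slopes to the right and down, at radius r is drawn at 1 + k1 r^2 times it, then the intrinsics apply), "eye" and "attitude" of the camera in the world. Camera axes: x right, y up, looking along -z (the intrinsics and any distortion apply to the point x, -y, -z); pixel columns grow to the right and rows downward; lengths in m; the calibration is good to about 2 mm. A picture is of the moment at which its call begins. There is no depth.
- close_job(): hands the job in, once; it reports no verdict.
The state is a dict: "clock": time; "joint_positions": joint angles; "qvel": joint speeds; "effort": joint torques, N m; "eef_pos": TCP position; "ee_rot": TCP orientation; "ft_force": force on the tool from outside, world axes, zero at the start; "moment": the same for the moment, N m; "gripper_width": finger opening in m.
Only numpy, scipy, OpenCV 4.12 (cv2) and the standard library are available. Lean on these libraries where they do the work, as an engineer would, in place of code of your own. Each camera call takes 0.05 s, during which the arm holds its last target. There are 200 camera calls.

TASK

Pack the reagent jars away after the lesson: first lift the green hinged lid of the grey case right open until it rests on its stop, then lift the loose amber cover out of the case and lay it flat on the bench. Stand every jar that is on the bench upright on the floor of the case, then put the cover back level on its four corner posts over the jars, and leave the lid standing open so that the teacher can check them. Leave the spot plate, the cup and the test-tube rack as they are.

Things in the scene. Friction and masses are not known exactly. Their poses are not given: they have to be found in the camera images.
- case: Grey open-topped case, fixed to the bench: 180 mm (its x) by 210 mm (its y), 136 mm tall, walls and floor 5 mm; origin: centre of its underside. Its front faces its -x, towards the robot; the lid is hinged on its far (+x) rim. In each inner corner stands a post 20 by 20 mm, its top 98 mm above the case's underside; the posts carry the loose cover.
- case_in (a point): Centre of the case's inner floor, 5 mm above its underside; axes as the case. Inner space 170 mm (x) by 200 mm (y) with the corner posts; four jars stand there in two rows of two, e.g. 37 mm either side of the middle in x and 47 mm in y.
- lid (a joint): Angle of the green lid (180 by 210 mm, 8 mm thick, 250 g): 0 = shut on the rim, grows as the front edge lifts; at 1.75 rad, a little past upright, it rests on its stop. It falls shut if let go below about 1.5 rad, and leans to its stop beyond. Open, its top edge stands about 315 mm above the bench.
- lid_handle (a point): Centre of the head of the lid's black knob: a disc 28 mm in diameter, 16 mm thick, on a 12 mm stem, 35 mm above the lid's top face. Lid shut: it points up, midway along the front edge and 30 mm in from it; from the hinge point, in the case's axes, it is at -150 mm x, 0 y, +43 mm z, and it turns about the hinge with the lid.
- lid_hinge (a point): Point on the hinge line, at the middle of the case's far rim at the level of the lid's underside (136.5 mm above the case's underside); the hinge line runs along the case's y.
- cover: Loose tinted amber plastic cover: plate 160 (its x) by 190 (its y) by 5 mm, 150 g; origin: centre of its underside. On its middle a black bar grip 14 mm thick (x), 70 mm long (y), top 32 mm above the underside. It starts in the case on the four posts, underside 98 mm above the case's, with 5 mm of play on each side; its long side goes along the case's y, either way round.
- jar_amber: Brown reagent jar, one of up to four alike; origin: centre of its underside, z up. Round body 50 mm in diameter and 50 mm tall; on it a round cork stopper 28 mm in diameter and 40 mm tall, fixed to the jar, so 90 mm overall (stopper from 50 to 90 mm: the place to grip). About 160 g. None if this jar is absent.
- jar_green: Green reagent jar, one of up to four alike; origin: centre of its underside, z up. Round body 50 mm in diameter and 50 mm tall; on it a round cork stopper 28 mm in diameter and 40 mm tall, fixed to the jar, so 90 mm overall (stopper from 50 to 90 mm: the place to grip). About 160 g. None if this jar is absent.
- jar_white: White reagent jar, one of up to four alike; origin: centre of its underside, z up. Round body 50 mm in diameter and 50 mm tall; on it a round cork stopper 28 mm in diameter and 40 mm tall, fixed to the jar, so 90 mm overall (stopper from 50 to 90 mm: the place to grip). About 160 g. None if this jar is absent.
- jar_red: Red reagent jar, one of up to four alike; origin: centre of its underside, z up. Round body 50 mm in diameter and 50 mm tall; on it a round cork stopper 28 mm in diameter and 40 mm tall, fixed to the jar, so 90 mm overall (stopper from 50 to 90 mm: the place to grip). About 160 g. None if this jar is absent.
- spot_plate: White ceramic spot plate, 65 by 100 by 12 mm, flat on the bench; not to be disturbed. Origin: centre of its underside.
- cup: Clear plastic cup, 72 mm across the rim, 80 mm tall; not to be disturbed. Origin: centre of its underside.
- tube_rack: Clear rack with four test tubes, 55 mm (x) by 185 mm (y), up to 150 mm tall; not to be disturbed. Origin: centre of its underside. The bench on the robot's side of it, to the left (+y) of the case, is clear: room to lay the cover down.
Mind the look-alikes: they are no part of the job. What is shaped like the jar_amber but pink or yellow is not meant.

How it is judged:
By the outcome, as a careful person would: the job done as asked, in the order asked, and still so for the second after the job is handed in, with the robot touching nothing.
Of jar_amber, jar_green, jar_white, jar_red only 3 to 4 are there at a start; the rules pass over those that are not, and their reading is None.
At some moment in a run one of jar_amber, jar_green, jar_white, jar_red may be knocked a few centimetres aside while the robot is not near it.
It also fails if it takes over 210 s, if anything falls off the work surface, if the arm or the gripper's body presses on something with over 40 N, if the wrist force passes 120 N, or if a joint passes its speed limit or range.

## Working session

There is one attempt and no reset: what is moved stays moved. The work goes in short steps, Python scripts to look and compute and a tool call to move; the robot and the scene stay as the last step left them, time stands still between calls to the robot, and variables do not carry over. Pictures are saved under pics/ and viewed, about 12 in all and at most 16, crops included, and the job is handed in when it is done.

Besides the shell and the picture viewer there is one more tool, called after ">>>" as name(argument=value, ...) on one line, values as JSON. drive_tool: Moves the arm, as the interface text tells. Its arguments: {"type":"object","properties":{"plan":{"type":"array","items":{"type":"object","properties":{"claw":{"type":"number"},"dx":{"type":"number"},"dy":{"type":"number"},"dz":{"type":"number"},"spin":{"type":"number"}}}}},"required":["plan"]}

```bash
mkdir -p pics; ls; cat > h.py <<'E'
from rig import *
import numpy as np, cv2
def snap(n,tag=None):
    c=camera(n)
    if tag: cv2.imwrite(f'pics/{tag}.png',c['image'])
    return c
def ray(c,u,v):
    K=np.array(c['intrinsics']);x=(u-K[0,2])/K[0,0];y=(v-K[1,2])/K[1,1]
    r=np.hypot(x,y);s=r
    for _ in range(30): s=r/(1+c['k1']*s*s)
    f=s/r if r>0 else 1
    d=np.array(c['attitude'])@np.array([x*f,-y*f,-1.]);return np.array(c['eye']),d/np.linalg.norm(d)
def onz(c,u,v,z):
    e,d=ray(c,u,v);return e+d*(z-e[2])/d[2]
def proj(c,p):
    q=np.array(c['attitude']).T@(np.array(p)-np.array(c['eye']));x,y=q[0]/-q[2],-q[1]/-q[2]
    f=1+c['k1']*(x*x+y*y);K=np.array(c['intrinsics']);return np.array([K[0,0]*x*f+K[0,2],K[1,1]*y*f+K[1,2]])
E
python3 - <<'E'
from h import *
np.set_printoptions(precision=4,suppress=True)
for n in('scene','top'):
    c=snap(n,n+'0');print(n,c['eye'],np.array(c['attitude']),c['k1'],np.array(c['intrinsics']))
s=get_state();print(s)
E
```

```text
pics
scene [ 1.3717 -0.1596  0.7234] [[ 0.2263 -0.5638  0.7943]
 [ 0.974   0.1279 -0.1868]
 [ 0.0038  0.816   0.5781]] -0.0859288693639889 [[394.4117   0.     319.3212]
 [  0.     394.4117 203.302 ]
 [  0.       0.       1.    ]]
top [ 0.4807 -0.0093  1.2051] [[-0.0222  0.9968 -0.077 ]
 [-0.9996 -0.0234 -0.0145]
 [-0.0162  0.0767  0.9969]] -0.027936153049772684 [[380.8936   0.     324.1994]
 [  0.     380.8936 196.005 ]
 [  0.       0.       1.    ]]
{'clock': 0.1, 'joint_positions': array([-57.6289,  28.7491, -24.4551,  88.888 ,  12.6509,  65.2211,
       -12.0492]), 'qvel': array([ 0.0295, -0.2168,  0.0724, -0.1081,  0.0145, -0.0366, -0.0357]), 'effort': array([ -0.0116, -57.0815,  -5.8385, -28.175 ,   0.0106,   0.0056,
         0.    ]), 'eef_pos': array([0.193 , 0.62  , 0.2303]), 'ee_rot': array([[ 0.2972,  0.9548, -0.0006],
       [ 0.9548, -0.2972, -0.0017],
       [-0.0018, -0.0001, -1.    ]]), 'ft_force': array([ 0.2352, -0.132 , -0.1735]), 'moment': array([ 0.0089, -0.0434, -0.0079]), 'gripper_width': 0.08526704233565614}
```

View pics/scene0.png

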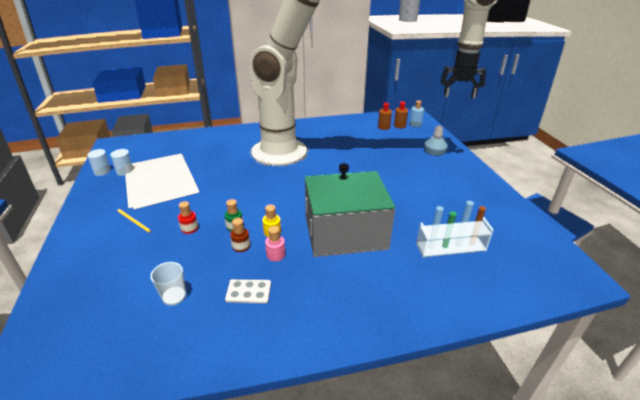

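View pics/top0.png

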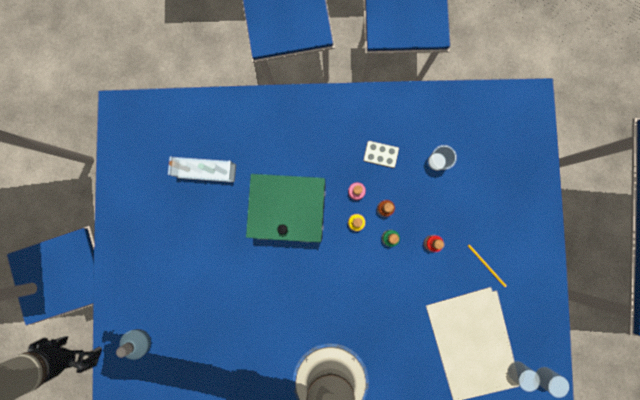

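The scene view shows, left to right, red (188,218), green (233,215), brown (239,235), yellow (271,220) and pink (275,243) jars. No white jar is visible. In the top view they are red (434,243), green (391,239), brown (386,208), yellow (356,222) and pink (357,190), with the lid at about (286,208). I take red, green and brown as the job, since pink and yellow are look-alikes. I'll confirm that in an enlarged crop.

```bash
python3 - <<'E'
from h import *
np.set_printoptions(precision=4,suppress=True)
a=camera('top');b=camera('scene')
A=cv2.resize(a['image'][165:265,235:455],None,fx=3.5,fy=3.5,interpolation=cv2.INTER_CUBIC)
B=cv2.resize(b['image'][190:270,170:400],None,fx=3.347,fy=3.347,interpolation=cv2.INTER_CUBIC)[:, :770]
cv2.imwrite('pics/crop1.png',np.vstack([A[:, :769],B[:, :769]]))
h=cv2.cvtColor(a['image'],cv2.COLOR_BGR2HSV)
m=cv2.inRange(h,(60,80,40),(90,255,160));m[:, :230]=0;m[:,335:]=0
cn=max(cv2.findContours(m,0,2)[0],key=cv2.contourArea)
P=np.array([onz(a,*p[0],0.1445)[:2] for p in cv2.convexHull(cn)],np.float32)
r=cv2.minAreaRect(P);print('lid',r,cv2.boxPoints(r))
k=cv2.inRange(a['image'],(0,0,0),(60,60,60));k[:,:270]=0;k[:,295:]=0;k[:220]=0;k[:240]&=255;k[240:]=0
M=cv2.moments(k,True);print('knob',M['m10']/M['m00'],M['m01']/M['m00'],onz(a,M['m10']/M['m00'],M['m01']/M['m00'],0.187))
# non-blue blobs in jar area
m=255-cv2.inRange(h,(100,120,0),(125,255,255));m[:, :335]=0;m[:,455:]=0;m[:165]=0;m[258:]=0
n,l,st,ce=cv2.connectedComponentsWithStats(m)
for i in range(1,n):
  if st[i][4]>30: print(st[i],ce[i],onz(a,*ce[i],0.05))
E
```

```text
lid ((0.5328316688537598, 0.11524278670549393), (0.20963937044143677, 0.17937983572483063), 85.18224334716797) [[0.4347 0.0183]
 [0.6134 0.0033]
 [0.631  0.2122]
 [0.4523 0.2272]]
knob 282.05194805194805 229.46753246753246 [0.4724 0.12   0.187 ]
[380 165  16   3  34] [388.9118 165.7059] [ 0.6581 -0.1923  0.05  ]
[429 165  25   6 113] [440.1681 166.9823] [ 0.6505 -0.3485  0.05  ]
[348 182  18  19 278] [356.4676 190.777 ] [ 0.5836 -0.091   0.05  ]
[377 199  19  18 265] [385.6453 207.7698] [ 0.5299 -0.1778  0.05  ]
[347 213  19  19 281] [356.2705 222.0854] [ 0.4886 -0.0877  0.05  ]
[382 230  18  17 257] [390.393  237.8638] [ 0.4389 -0.189   0.05  ]
[423 234  22  19 312] [433.5865 243.1667] [ 0.42   -0.3183  0.05  ]
```

View pics/crop1.png

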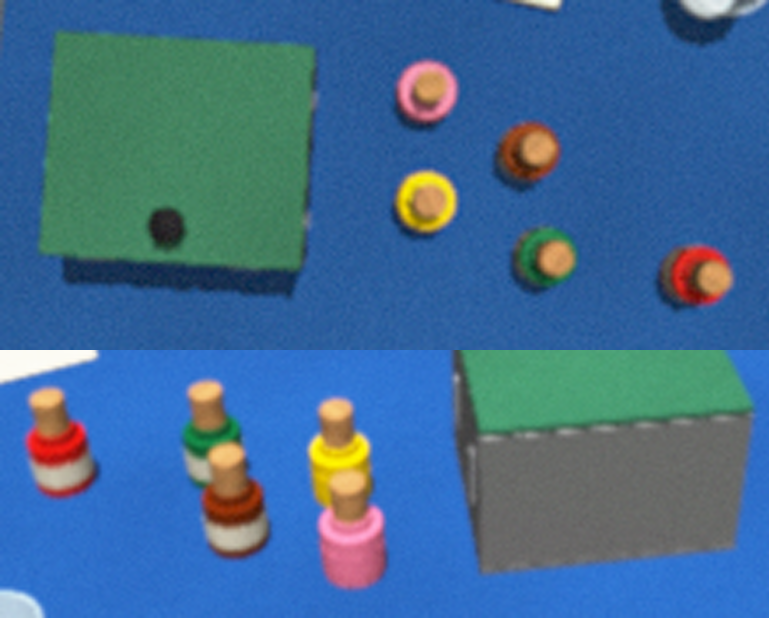

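The crop confirms it. Red, green and brown carry the white label band, pink and yellow don't, and there is no white jar. The lid measures 209.6 × 179.4 mm as given, with yaw about -4.8° and centre (0.533, 0.115). The knob falls at the predicted (0.473, 0.120). I'll go there with the tool axes aligned to the case.

>>> drive_tool(plan=[{"spin": -0.11, "claw": 1}, {"spin": -0.108}, {"dx": -2, "dy": 1.3}, {"dx": -4, "dy": 2.7}, {"dx": -4, "dy": 2.7}])

```text
invalid input
```

>>> drive_tool(plan=[{"dx": -4, "dy": 2.7}, {"dx": -4, "dy": 2.7}, {"dx": -4, "dy": 2.7}, {"dx": -4, "dy": 2.7}, {"dx": -4, "dy": 2.7}])

```text
invalid input
```

>>> drive_tool(plan=[{"dx": -4, "dy": 2.7}, {"dx": -4, "dy": 2.7}, {"dx": -4, "dy": 2.7}, {"dx": -2, "dy": 1.2}, {}])

```text
invalid input
```

>>> drive_tool(plan=[{"dx": 0, "dy": 0, "dz": 0, "spin": -0.11, "claw": 1}, {"dx": 0, "dy": 0, "dz": 0, "spin": -0.108, "claw": 1}, {"dx": -2, "dy": 1.3, "dz": 0, "spin": 0, "claw": 1}, {"dx": -4, "dy": 2.7, "dz": 0, "spin": 0, "claw": 1}, {"dx": -4, "dy": 2.7, "dz": 0, "spin": 0, "claw": 1}])

```text
clock: 0.7
eef_pos: [0.2513, 0.5145, 0.2308]
ee_rot: [[0.081, 0.997, -0.001], [0.997, -0.081, -0.0], [-0.0, -0.001, -1.0]]
ft_force: [1.5, -0.5, -0.1]
gripper_width: 0.0857
```

>>> drive_tool(plan=[{"dx": -4, "dy": 2.7, "dz": 0, "spin": 0, "claw": 1}, {"dx": -4, "dy": 2.7, "dz": 0, "spin": 0, "claw": 1}, {"dx": -4, "dy": 2.7, "dz": 0, "spin": 0, "claw": 1}, {"dx": -4, "dy": 2.7, "dz": 0, "spin": 0, "claw": 1}, {"dx": -4, "dy": 2.7, "dz": 0, "spin": 0, "claw": 1}])

```text
clock: 1.2
eef_pos: [0.37, 0.3029, 0.2314]
ee_rot: [[0.084, 0.996, 0.0], [0.996, -0.084, 0.0], [0.0, 0.0, -1.0]]
ft_force: [1.2, 0.6, -0.4]
gripper_width: 0.0857
```

>>> drive_tool(plan=[{"dx": -4, "dy": 2.7, "dz": 0, "spin": 0, "claw": 0.7}, {"dx": -4, "dy": 2.7, "dz": 0, "spin": 0, "claw": 0.7}, {"dx": -4, "dy": 2.7, "dz": 0, "spin": 0, "claw": 0.7}, {"dx": -4, "dy": 2.7, "dz": 0, "spin": 0, "claw": 0.7}, {"dx": -1.6, "dy": 1.1, "dz": 0, "spin": 0, "claw": 0.7}])

```text
clock: 1.7
eef_pos: [0.4751, 0.1141, 0.2313]
ee_rot: [[0.09, 0.996, 0.001], [0.996, -0.09, -0.002], [-0.002, 0.001, -1.0]]
ft_force: [0.4, -0.1, 1.0]
gripper_width: 0.0598
```

>>> drive_tool(plan=[{"dx": 0, "dy": 0, "dz": 0, "spin": 0, "claw": 0.7}, {"dx": 0, "dy": 0, "dz": 0, "spin": 0, "claw": 0.7}, {"dx": 0, "dy": 0, "dz": 0, "spin": 0, "claw": 0.7}])

```text
clock: 2.0
eef_pos: [0.4725, 0.1209, 0.2312]
ee_rot: [[0.081, 0.997, -0.0], [0.997, -0.081, 0.001], [0.001, -0.001, -1.0]]
ft_force: [-1.1, -0.0, -0.8]
gripper_width: 0.0595
```

Over the knob within 1 mm. I'll lower the tool and grip.

>>> drive_tool(plan=[{"dx": 0, "dy": 0, "dz": 2, "spin": 0, "claw": 0.7}, {"dx": 0, "dy": 0, "dz": 2.5, "spin": 0, "claw": 0.7}, {"dx": 0, "dy": 0, "dz": 2.5, "spin": 0, "claw": 0.7}, {"dx": 0, "dy": 0, "dz": 0, "spin": 0, "claw": 0.7}, {"dx": 0, "dy": 0, "dz": 0, "spin": 0, "claw": 0.1}])

```text
clock: 2.5
eef_pos: [0.4726, 0.1206, 0.1615]
ee_rot: [[0.081, 0.997, -0.001], [0.997, -0.081, 0.0], [0.0, -0.001, -1.0]]
ft_force: [-0.2, -0.2, 0.7]
gripper_width: 0.0465
```

>>> drive_tool(plan=[{"dx": 0, "dy": 0, "dz": 0, "spin": 0, "claw": 0.1}, {"dx": 0, "dy": 0, "dz": 0, "spin": 0, "claw": 0.1}, {"dx": 0, "dy": 0, "dz": 0, "spin": 0, "claw": 0.1}, {"dx": 0, "dy": 0, "dz": 0, "spin": 0, "claw": 0.1}, {"dx": 0, "dy": 0, "dz": 0, "spin": 0, "claw": 0.1}])

```text
clock: 3.0
eef_pos: [0.4739, 0.119, 0.163]
ee_rot: [[0.084, 0.996, 0.002], [0.996, -0.084, -0.001], [-0.0, 0.002, -1.0]]
ft_force: [-2.5, -2.3, 5.6]
gripper_width: 0.0258
```

```bash
python3 -c "
import numpy as np
# arc shifts (dy forward, dz down) for knob, 6 deg lid steps, cm
r=np.hypot(150,43)/10;a0=np.arctan2(43,-150)
p=[(r*np.cos(a0-np.radians(t)),r*np.sin(a0-np.radians(t))) for t in range(0,103,6)]
for i in range(1,len(p)):print(i*6,'dy %.2f dz %.2f'%(p[i][0]-p[i-1][0],-(p[i][1]-p[i-1][1])))"
```

```text
6 dy 0.53 dz -1.54
12 dy 0.69 dz -1.48
18 dy 0.84 dz -1.40
24 dy 0.98 dz -1.30
30 dy 1.11 dz -1.19
36 dy 1.23 dz -1.07
42 dy 1.34 dz -0.94
48 dy 1.43 dz -0.79
54 dy 1.50 dz -0.64
60 dy 1.56 dz -0.48
66 dy 1.60 dz -0.31
72 dy 1.63 dz -0.14
78 dy 1.63 dz 0.03
84 dy 1.62 dz 0.20
90 dy 1.59 dz 0.37
96 dy 1.54 dz 0.53
102 dy 1.48 dz 0.69
```

>>> drive_tool(plan=[{"dx": 0, "dy": 0.53, "dz": -1.54, "spin": 0, "claw": 0.1}, {"dx": 0, "dy": 0.69, "dz": -1.48, "spin": 0, "claw": 0.1}, {"dx": 0, "dy": 0, "dz": 0, "spin": 0, "claw": 0.1}, {"dx": 0, "dy": 0, "dz": 0, "spin": 0, "claw": 0.1}])

```text
clock: 3.4
eef_pos: [0.4852, 0.1181, 0.1915]
ee_rot: [[0.084, 0.996, 0.0], [0.996, -0.084, -0.0], [-0.0, 0.0, -1.0]]
ft_force: [-0.5, -2.4, -2.9]
gripper_width: 0.0259
```

>>> drive_tool(plan=[{"dx": 0, "dy": 0.84, "dz": -1.4, "spin": 0, "claw": 0.1}, {"dx": 0, "dy": 0.98, "dz": -1.3, "spin": 0, "claw": 0.1}, {"dx": 0, "dy": 1.11, "dz": -1.19, "spin": 0, "claw": 0.1}, {"dx": 0, "dy": 1.23, "dz": -1.07, "spin": 0, "claw": 0.1}, {"dx": 0, "dy": 0, "dz": 0, "spin": 0, "claw": 0.1}])

```text
clock: 3.9
eef_pos: [0.5268, 0.1147, 0.2418]
ee_rot: [[0.084, 0.996, -0.001], [0.996, -0.084, -0.0], [-0.0, -0.001, -1.0]]
ft_force: [-6.4, -2.2, 3.0]
gripper_width: 0.0257
```

>>> drive_tool(plan=[{"dx": 0, "dy": 1.34, "dz": -0.94, "spin": 0, "claw": 0.1}, {"dx": 0, "dy": 1.43, "dz": -0.79, "spin": 0, "claw": 0.1}, {"dx": 0, "dy": 1.5, "dz": -0.64, "spin": 0, "claw": 0.1}, {"dx": 0, "dy": 0, "dz": 0, "spin": 0, "claw": 0.1}, {"dx": 0, "dy": 0, "dz": 0, "spin": 0, "claw": 0.1}])

```text
clock: 4.4
eef_pos: [0.5689, 0.1112, 0.2653]
ee_rot: [[0.084, 0.996, -0.001], [0.996, -0.084, -0.0], [-0.001, -0.001, -1.0]]
ft_force: [-4.7, -2.6, 7.3]
gripper_width: 0.0255
```

```bash
python3 - <<'E'
from h import *
snap('scene','lid1')
E
```

```text
(no output)
```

View pics/lid1.png

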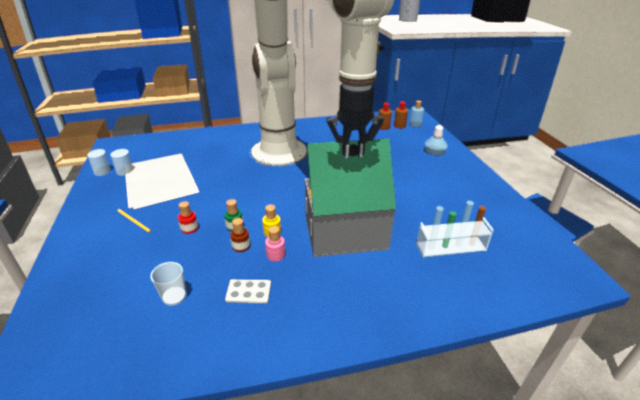

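The lid is following the arc at about 50°, with the knob gripped at (352,150). I'll continue to about 96°.

>>> drive_tool(plan=[{"dx": 0, "dy": 1.56, "dz": -0.48, "spin": 0, "claw": 0.1}, {"dx": 0, "dy": 1.6, "dz": -0.31, "spin": 0, "claw": 0.1}, {"dx": 0, "dy": 1.63, "dz": -0.14, "spin": 0, "claw": 0.1}, {"dx": 0, "dy": 1.63, "dz": 0.03, "spin": 0, "claw": 0.1}, {"dx": 0, "dy": 0, "dz": 0, "spin": 0, "claw": 0.1}])

```text
clock: 4.95
eef_pos: [0.6359, 0.1056, 0.2751]
ee_rot: [[0.085, 0.996, 0.004], [0.996, -0.085, 0.0], [0.001, 0.004, -1.0]]
ft_force: [-2.3, -2.3, 7.5]
gripper_width: 0.0256
```

>>> drive_tool(plan=[{"dx": 0, "dy": 1.62, "dz": 0.2, "spin": 0, "claw": 0.1}, {"dx": 0, "dy": 1.59, "dz": 0.37, "spin": 0, "claw": 0.1}, {"dx": 0, "dy": 1.54, "dz": 0.53, "spin": 0, "claw": 0.1}, {"dx": 0, "dy": 0, "dz": 0, "spin": 0, "claw": 0.1}, {"dx": 0, "dy": 0, "dz": 0, "spin": 0, "claw": 0.1}])

```text
clock: 5.45
eef_pos: [0.683, 0.1017, 0.2644]
ee_rot: [[0.085, 0.996, 0.005], [0.996, -0.085, 0.0], [0.001, 0.005, -1.0]]
ft_force: [1.3, -2.3, 7.1]
gripper_width: 0.0252
```

```bash
python3 - <<'E'
from h import *
snap('scene','lid2')
E
```

```text
(no output)
```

View pics/lid2.png

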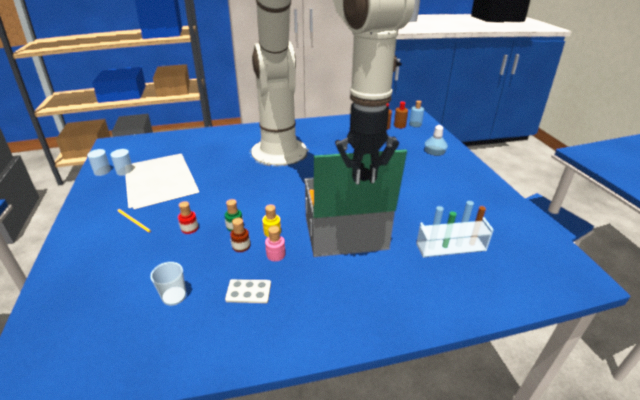

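The lid is a little past upright, with the fingers on the knob at (365,172) behind its top edge. I'll release, then rise.

>>> drive_tool(plan=[{"dx": 0, "dy": 0, "dz": 0, "spin": 0, "claw": 0.7}, {"dx": 0, "dy": 0, "dz": 0, "spin": 0, "claw": 0.7}, {"dx": 0, "dy": 0, "dz": 0, "spin": 0, "claw": 0.7}, {"dx": 0, "dy": 0, "dz": 0, "spin": 0, "claw": 0.7}, {"dx": 0, "dy": 0, "dz": 0, "spin": 0, "claw": 0.7}])

```text
clock: 6.0
eef_pos: [0.6805, 0.1022, 0.2625]
ee_rot: [[0.083, 0.997, -0.0], [0.997, -0.083, 0.0], [0.0, -0.0, -1.0]]
ft_force: [-0.2, 0.1, 0.5]
gripper_width: 0.0598
```

>>> drive_tool(plan=[{"dx": 0, "dy": 0, "dz": -2, "spin": 0, "claw": 0.7}, {"dx": 0, "dy": 0, "dz": -4, "spin": 0, "claw": 0.7}, {"dx": 0, "dy": 0, "dz": -4, "spin": 0, "claw": 0.7}, {"dx": 0, "dy": 0, "dz": 0, "spin": 0, "claw": 0.7}, {"dx": 0, "dy": 0, "dz": 0, "spin": 0, "claw": 0.7}])

```text
clock: 6.5
eef_pos: [0.6813, 0.1022, 0.3643]
ee_rot: [[0.084, 0.996, 0.003], [0.996, -0.084, 0.001], [0.001, 0.003, -1.0]]
ft_force: [0.3, -0.9, -0.4]
gripper_width: 0.0596
```

>>> drive_tool(plan=[{"dx": 0, "dy": -3, "dz": 0, "spin": 0, "claw": 0.7}, {"dx": 0, "dy": -5, "dz": 0, "spin": 0, "claw": 0.7}, {"dx": 0, "dy": -5, "dz": 0, "spin": 0, "claw": 0.7}, {"dx": 0, "dy": -5, "dz": 0, "spin": 0, "claw": 0.7}, {"dx": 0, "dy": -5, "dz": 0, "spin": 0, "claw": 0.7}])

```text
clock: 7.0
eef_pos: [0.4486, 0.121, 0.3608]
ee_rot: [[0.084, 0.996, -0.003], [0.996, -0.084, -0.001], [-0.001, -0.003, -1.0]]
ft_force: [-0.1, 0.3, 1.0]
gripper_width: 0.0598
```

>>> drive_tool(plan=[{"dx": 4, "dy": -3, "dz": 0, "spin": 0, "claw": 0.7}, {"dx": 4, "dy": -3, "dz": 0, "spin": 0, "claw": 0.7}, {"dx": 4, "dy": 0, "dz": 0, "spin": 0, "claw": 0.7}, {"dx": 4, "dy": 0, "dz": 0, "spin": 0, "claw": 0.7}, {"dx": 4, "dy": 0, "dz": 0, "spin": 0, "claw": 0.7}])

```text
clock: 7.5
eef_pos: [0.4076, 0.3264, 0.3615]
ee_rot: [[0.084, 0.996, -0.001], [0.996, -0.084, -0.001], [-0.001, -0.001, -1.0]]
ft_force: [0.1, 0.3, 0.1]
gripper_width: 0.0599
```

```bash
python3 - <<'E'
from h import *
np.set_printoptions(precision=4,suppress=True)
a=snap('top');b=snap('scene')
print(get_state()['joint_positions'],get_state()['eef_pos'])
cv2.imwrite('pics/c2.png',np.vstack([cv2.resize(a['image'][120:320,150:470],(640,400)),b['image'][100:300,:]]))
E
```

```text
[-19.922    9.2897 -24.9593  96.9715   3.8205  74.7076  40.0208] [0.4061 0.3306 0.3609]
```

View pics/c2.png

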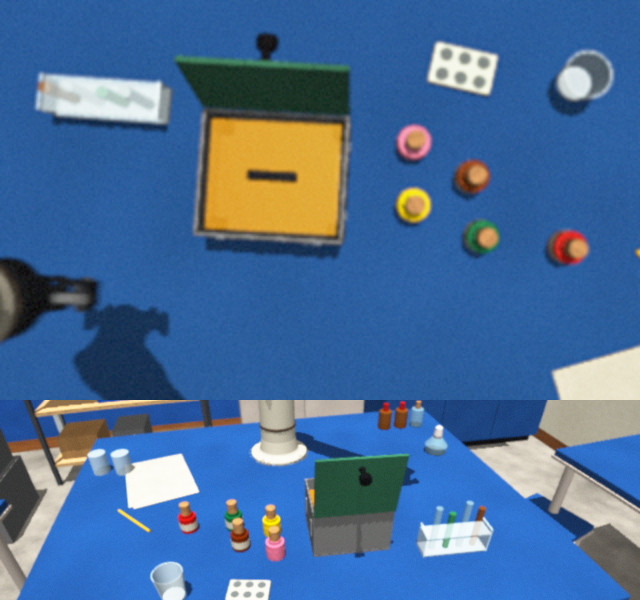

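The lid rests open and the jars haven't moved. The cover's bar is at crop (272,176), which is original (286,208), and the rack spans about (168–235, 157–182). I'll measure the bar and the rack edge.

```bash
python3 - <<'E'
from h import *
np.set_printoptions(precision=4,suppress=True)
a=snap('top');h=cv2.cvtColor(a['image'],cv2.COLOR_BGR2HSV)
k=cv2.inRange(a['image'],(0,0,0),(75,75,75));w=np.zeros_like(k);w[198:218,265:308]=255;k&=w
n,l,st,ce=cv2.connectedComponentsWithStats(k);i=1+np.argmax(st[1:,4]);print(st[i],ce[i],onz(a,*ce[i],0.130))
m=cv2.inRange(h,(12,120,120),(28,255,255));m[:, :245]=0;m[:,330:]=0;m[:170]=0;m[245:]=0
m=cv2.morphologyEx(m,cv2.MORPH_CLOSE,np.ones((11,11)))
cn=max(cv2.findContours(m,0,2)[0],key=cv2.contourArea)
P=np.array([onz(a,*p[0],0.103)[:2] for p in cn],np.float32);print(cv2.minAreaRect(P),cv2.boxPoints(cv2.minAreaRect(P)))
for p in[(170,182),(235,182),(168,157)]:print(onz(a,*p,0.0),onz(a,*p,0.1))
E
```

```text
[274 206  24   4  69] [285.8551 207.5797] [0.5335 0.1155 0.13  ]
((0.5340994596481323, 0.11792757362127304), (0.19314917922019958, 0.16329564154148102), 85.71614837646484) [[0.4455 0.0277]
 [0.6083 0.0155]
 [0.6227 0.2081]
 [0.4599 0.2203]]
[0.6307 0.5035 0.    ] [0.6182 0.4609 0.1   ]
[0.6255 0.2926 0.    ] [0.6135 0.2675 0.1   ]
[0.7123 0.5109 0.    ] [0.6931 0.4678 0.1   ]
```

>>> drive_tool(plan=[{"dx": 0, "dy": 0, "dz": 0, "spin": -0.1428, "claw": 0.7}, {"dx": 0, "dy": 0, "dz": 0, "spin": -0.1428, "claw": 0.7}, {"dx": 0, "dy": 0, "dz": 0, "spin": -0.1428, "claw": 0.7}, {"dx": 0, "dy": 0, "dz": 0, "spin": -0.1428, "claw": 0.7}, {"dx": 0, "dy": 0, "dz": 0, "spin": -0.1428, "claw": 0.7}])

```text
clock: 8.15
eef_pos: [0.4083, 0.3236, 0.3615]
ee_rot: [[-0.593, 0.805, -0.002], [0.805, 0.593, -0.002], [-0.001, -0.002, -1.0]]
ft_force: [-0.5, 0.7, 0.4]
gripper_width: 0.0594
```

>>> drive_tool(plan=[{"dx": 0, "dy": 0, "dz": 0, "spin": -0.1428, "claw": 0.7}, {"dx": 0, "dy": 0, "dz": 0, "spin": -0.1428, "claw": 0.7}, {"dx": 0, "dy": 0, "dz": 0, "spin": -0.1428, "claw": 0.7}, {"dx": 0, "dy": 0, "dz": 0, "spin": -0.1428, "claw": 0.7}, {"dx": 0, "dy": 0, "dz": 0, "spin": -0.1428, "claw": 0.7}])

```text
clock: 8.65
eef_pos: [0.4083, 0.3236, 0.3616]
ee_rot: [[-0.975, 0.221, -0.001], [0.221, 0.975, -0.002], [0.001, -0.002, -1.0]]
ft_force: [-0.2, -0.7, -0.1]
gripper_width: 0.0596
```

>>> drive_tool(plan=[{"dx": 0, "dy": 0, "dz": 0, "spin": -0.1428, "claw": 0.7}, {"dx": -2.42, "dy": -3.4, "dz": 0, "spin": 0, "claw": 0.7}, {"dx": -2.42, "dy": -3.4, "dz": 0, "spin": 0, "claw": 0.7}, {"dx": -2.42, "dy": -3.4, "dz": 0, "spin": 0, "claw": 0.7}, {"dx": -2.42, "dy": -3.4, "dz": 0, "spin": 0, "claw": 0.7}])

```text
clock: 9.15
eef_pos: [0.4934, 0.1788, 0.3618]
ee_rot: [[-0.996, 0.088, -0.001], [0.088, 0.996, -0.002], [0.001, -0.002, -1.0]]
ft_force: [1.0, 0.4, 0.2]
gripper_width: 0.0595
```

>>> drive_tool(plan=[{"dx": -2.42, "dy": -3.4, "dz": 0, "spin": 0, "claw": 0.5}, {"dx": -2.4, "dy": -3.4, "dz": 0, "spin": 0, "claw": 0.5}, {"dx": 0, "dy": 0, "dz": 4, "spin": 0, "claw": 0.5}, {"dx": 0, "dy": 0, "dz": 4, "spin": 0, "claw": 0.5}, {"dx": 0, "dy": 0, "dz": 4, "spin": 0, "claw": 0.5}])

```text
clock: 9.65
eef_pos: [0.5187, 0.1327, 0.2364]
ee_rot: [[-0.996, 0.086, -0.009], [0.086, 0.996, -0.009], [0.008, -0.01, -1.0]]
ft_force: [-0.2, 0.3, -0.0]
gripper_width: 0.0425
```

>>> drive_tool(plan=[{"dx": 0, "dy": 0, "dz": 0, "spin": 0, "claw": 0.5}, {"dx": 0, "dy": 0, "dz": 0, "spin": 0, "claw": 0.5}, {"dx": 0, "dy": 0, "dz": 0, "spin": 0, "claw": 0.5}])

```text
clock: 9.95
eef_pos: [0.5203, 0.1366, 0.2407]
ee_rot: [[-0.997, 0.081, -0.005], [0.081, 0.997, -0.008], [0.004, -0.008, -1.0]]
ft_force: [0.2, 0.7, -0.1]
gripper_width: 0.0424
```

>>> drive_tool(plan=[{"dx": -1.5, "dy": -2.0, "dz": 0, "spin": 0, "claw": 0.5}, {"dx": 0, "dy": 0, "dz": 3, "spin": 0, "claw": 0.5}, {"dx": 0, "dy": 0, "dz": 3, "spin": 0, "claw": 0.5}, {"dx": 0, "dy": 0, "dz": 0, "spin": 0, "claw": 0.5}, {"dx": 0, "dy": 0, "dz": 0, "spin": 0, "claw": 0.5}])

```text
clock: 10.45
eef_pos: [0.5329, 0.1152, 0.1806]
ee_rot: [[-0.997, 0.081, -0.006], [0.081, 0.997, -0.008], [0.005, -0.008, -1.0]]
ft_force: [0.5, 0.5, -0.0]
gripper_width: 0.0424
```

>>> drive_tool(plan=[{"dx": 0, "dy": 0, "dz": 3, "spin": 0, "claw": 0.5}, {"dx": 0, "dy": 0, "dz": 2.5, "spin": 0, "claw": 0.5}, {"dx": 0, "dy": 0, "dz": 1.7, "spin": 0, "claw": 0.5}, {"dx": 0, "dy": 0, "dz": 0, "spin": 0, "claw": 0.5}, {"dx": 0, "dy": 0, "dz": 0, "spin": 0, "claw": 0.5}])

```text
clock: 10.95
eef_pos: [0.5325, 0.1145, 0.1081]
ee_rot: [[-0.997, 0.081, -0.006], [0.081, 0.997, -0.008], [0.005, -0.008, -1.0]]
ft_force: [0.4, 0.2, 1.0]
gripper_width: 0.0428
```

>>> drive_tool(plan=[{"dx": 0, "dy": 0, "dz": 0, "spin": 0, "claw": 0}, {"dx": 0, "dy": 0, "dz": 0, "spin": 0, "claw": 0}, {"dx": 0, "dy": 0, "dz": 0, "spin": 0, "claw": 0}, {"dx": 0, "dy": 0, "dz": 0, "spin": 0, "claw": 0}, {"dx": 0, "dy": 0, "dz": 0, "spin": 0, "claw": 0}])

```text
clock: 11.45
eef_pos: [0.5329, 0.1143, 0.1084]
ee_rot: [[-0.997, 0.081, -0.005], [0.081, 0.997, -0.008], [0.004, -0.008, -1.0]]
ft_force: [-1.1, -1.4, 6.2]
gripper_width: 0.0128
```

>>> drive_tool(plan=[{"dx": 0, "dy": 0, "dz": -1, "spin": 0, "claw": 0}, {"dx": 0, "dy": 0, "dz": -2, "spin": 0, "claw": 0}, {"dx": 0, "dy": 0, "dz": -3, "spin": 0, "claw": 0}, {"dx": 0, "dy": 0, "dz": -3, "spin": 0, "claw": 0}, {"dx": 0, "dy": 0, "dz": 0, "spin": 0, "claw": 0}])

```text
clock: 11.95
eef_pos: [0.5347, 0.1158, 0.2012]
ee_rot: [[-0.997, 0.081, -0.001], [0.081, 0.997, -0.007], [0.0, -0.007, -1.0]]
ft_force: [1.5, -0.1, -1.2]
gripper_width: 0.0127
```

>>> drive_tool(plan=[{"dx": 0, "dy": 0, "dz": 0, "spin": 0, "claw": 0}, {"dx": 0, "dy": 0, "dz": 0, "spin": 0, "claw": 0}])

```text
clock: 12.15
eef_pos: [0.5313, 0.1141, 0.1958]
ee_rot: [[-0.997, 0.082, -0.01], [0.082, 0.997, -0.009], [0.009, -0.01, -1.0]]
ft_force: [-1.4, 0.2, -1.5]
gripper_width: 0.0123
```

>>> drive_tool(plan=[{"dx": 1, "dy": 2, "dz": 0, "spin": 0, "claw": 0}, {"dx": 1.7, "dy": 3.6, "dz": 0, "spin": 0, "claw": 0}, {"dx": 1.7, "dy": 3.6, "dz": 0, "spin": 0, "claw": 0}, {"dx": 1.7, "dy": 3.6, "dz": 0, "spin": 0, "claw": 0}, {"dx": 1.7, "dy": 3.6, "dz": 0, "spin": 0, "claw": 0}])

```text
clock: 12.65
eef_pos: [0.4663, 0.285, 0.1944]
ee_rot: [[-0.997, 0.082, -0.01], [0.082, 0.997, -0.01], [0.009, -0.01, -1.0]]
ft_force: [0.9, 0.3, -1.8]
gripper_width: 0.0126
```

>>> drive_tool(plan=[{"dx": 1.7, "dy": 3.6, "dz": 0, "spin": 0, "claw": 0}, {"dx": 1.7, "dy": 3.8, "dz": 0, "spin": 0, "claw": 0}, {"dx": 0, "dy": 0, "dz": 0, "spin": 0, "claw": 0}, {"dx": 0, "dy": 0, "dz": 3, "spin": 0, "claw": 0}, {"dx": 0, "dy": 0, "dz": 3, "spin": 0, "claw": 0}])

```text
clock: 13.15
eef_pos: [0.4393, 0.3605, 0.1341]
ee_rot: [[-0.997, 0.08, -0.008], [0.08, 0.997, -0.009], [0.007, -0.009, -1.0]]
ft_force: [1.1, -0.5, -2.2]
gripper_width: 0.0128
```

>>> drive_tool(plan=[{"dx": 0, "dy": 0, "dz": 3, "spin": 0, "claw": 0}, {"dx": 0, "dy": 0, "dz": 3, "spin": 0, "claw": 0}, {"dx": 0, "dy": 0, "dz": 0, "spin": 0, "claw": 0}, {"dx": 0, "dy": 0, "dz": 0, "spin": 0, "claw": 0}, {"dx": 0, "dy": 0, "dz": 0, "spin": 0, "claw": 0}])

```text
clock: 13.65
eef_pos: [0.4396, 0.3607, 0.0766]
ee_rot: [[-0.997, 0.081, -0.007], [0.081, 0.997, -0.007], [0.006, -0.008, -1.0]]
ft_force: [0.9, 0.3, -1.2]
gripper_width: 0.013
```

>>> drive_tool(plan=[{"dx": 0, "dy": 0, "dz": 2.5, "spin": 0, "claw": 0}, {"dx": 0, "dy": 0, "dz": 2.5, "spin": 0, "claw": 0}, {"dx": 0, "dy": 0, "dz": 1.3, "spin": 0, "claw": 0}, {"dx": 0, "dy": 0, "dz": 0, "spin": 0, "claw": 0}, {"dx": 0, "dy": 0, "dz": 0, "spin": 0, "claw": 0}])

```text
clock: 14.15
eef_pos: [0.4391, 0.3602, 0.0136]
ee_rot: [[-0.997, 0.081, -0.007], [0.081, 0.997, -0.007], [0.006, -0.008, -1.0]]
ft_force: [-0.4, 0.1, -2.0]
gripper_width: 0.013
```

>>> drive_tool(plan=[{"dx": 0, "dy": 0, "dz": 0.2, "spin": 0, "claw": 0}, {"dx": 0, "dy": 0, "dz": 0, "spin": 0, "claw": 0}, {"dx": 0, "dy": 0, "dz": 0, "spin": 0, "claw": 0}])

```text
clock: 14.45
eef_pos: [0.4389, 0.3596, 0.0111]
ee_rot: [[-0.997, 0.081, -0.007], [0.082, 0.997, -0.008], [0.006, -0.008, -1.0]]
ft_force: [0.3, -0.0, -1.1]
gripper_width: 0.0126
```

Almost down, and the weight is just coming off. I'll release and lift.

>>> drive_tool(plan=[{"dx": 0, "dy": 0, "dz": 0.1, "spin": 0, "claw": 0}, {"dx": 0, "dy": 0, "dz": 0, "spin": 0, "claw": 0}, {"dx": 0, "dy": 0, "dz": 0, "spin": 0, "claw": 0.5}, {"dx": 0, "dy": 0, "dz": 0, "spin": 0, "claw": 0.5}, {"dx": 0, "dy": 0, "dz": 0, "spin": 0, "claw": 0.5}])

```text
clock: 14.95
eef_pos: [0.4386, 0.3595, 0.0095]
ee_rot: [[-0.997, 0.081, -0.008], [0.081, 0.997, -0.008], [0.007, -0.009, -1.0]]
ft_force: [0.1, -0.9, -0.5]
gripper_width: 0.0429
```

>>> drive_tool(plan=[{"dx": 0, "dy": 0, "dz": -2, "spin": 0, "claw": 0.5}, {"dx": 0, "dy": 0, "dz": -4, "spin": 0, "claw": 0.5}, {"dx": 0, "dy": 0, "dz": -4, "spin": 0, "claw": 0.5}, {"dx": 0, "dy": 0, "dz": -4, "spin": 0, "claw": 0.5}, {"dx": 0, "dy": 0, "dz": -4, "spin": 0, "claw": 0.5}])

```text
clock: 15.45
eef_pos: [0.4396, 0.3608, 0.1909]
ee_rot: [[-0.997, 0.081, -0.008], [0.081, 0.997, -0.008], [0.007, -0.009, -1.0]]
ft_force: [1.4, 0.3, 0.3]
gripper_width: 0.0428
```

```bash
cat >> h.py <<'E'
def jars(a,z=0.09,show=True):
    """cork tops (tan) in the top view, with the colour of the ring round each"""
    h=cv2.cvtColor(a['image'],cv2.COLOR_BGR2HSV)
    m=255-cv2.inRange(h,(100,120,0),(125,255,255));m[:, :335]=0;m[:,470:]=0;m[:170]=0;m[270:]=0
    n,l,st,ce=cv2.connectedComponentsWithStats(m)
    for i in range(1,n):
        if 150<st[i][4]<500:
            x,y,w,g=st[i][:4];o=a['image'][y:y+g,x:x+w].astype(int);hh=h[y:y+g,x:x+w]
            k=(hh[...,0]>=9)&(hh[...,0]<=17)&(hh[...,2]>140)&(l[y:y+g,x:x+w]==i)&(hh[...,1]<190)
            ys,xs=np.nonzero(k);c=(x+xs.mean(),y+ys.mean())
            rim=np.median(o[(l[y:y+g,x:x+w]==i)&~k],0)
            print('blob',ce[i].round(1),onz(a,*ce[i],.05)[:2],'cork',len(xs),np.round(c,1),onz(a,*c,z)[:2],'bgr',rim)
E
python3 - <<'E'
from h import *
np.set_printoptions(precision=4,suppress=True)
a=snap('top');b=snap('scene');jars(a)
cv2.imwrite('pics/c3.png',np.vstack([cv2.resize(a['image'][120:320,150:470],(640,400)),b['image'][100:300,:]]))
E
```

```text
blob [356.4 190.8] [ 0.5836 -0.0909] cork 55 [357.5 189.3] [ 0.5842 -0.0915] bgr [141.5 110.5 187. ]
blob [385.5 207.8] [ 0.5297 -0.1775] cork 87 [388.4 206.5] [ 0.5317 -0.1803] bgr [ 41.   62.5 101. ]
blob [356.3 222. ] [ 0.4888 -0.0877] cork 56 [357.  222.1] [ 0.4883 -0.0872] bgr [ 53. 163. 196.]
blob [392.5 228.8] [ 0.4658 -0.1962] cork 60 [395.4 228.8] [ 0.4662 -0.1982] bgr [ 74. 102.  50.]
blob [433.6 243.2] [ 0.42   -0.3185] cork 66 [438.8 243.9] [ 0.4196 -0.3225] bgr [ 50.  53. 124.]
```

View pics/c3.png

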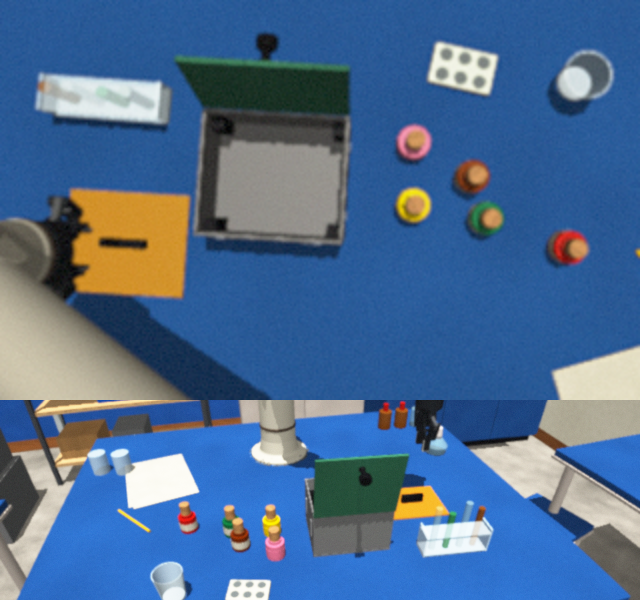

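The case is empty and the cover lies flat at about crop (123,243). The green jar has since been bumped to (0.466, -0.197), so I'm using the fresh positions. I'll go to the amber jar first.

>>> drive_tool(plan=[{"dx": -0.8, "dy": -3, "dz": 0, "spin": 0, "claw": 0.5}, {"dx": -1.1, "dy": -4.4, "dz": 0, "spin": 0, "claw": 0.5}, {"dx": -1.1, "dy": -4.4, "dz": 0, "spin": 0, "claw": 0.5}, {"dx": -1.1, "dy": -4.4, "dz": 0, "spin": 0, "claw": 0.5}, {"dx": -1.1, "dy": -4.4, "dz": 0, "spin": 0, "claw": 0.5}])

```text
clock: 16.05
eef_pos: [0.4747, 0.1495, 0.1904]
ee_rot: [[-0.997, 0.081, -0.008], [0.081, 0.997, -0.009], [0.007, -0.009, -1.0]]
ft_force: [0.6, -0.3, 0.8]
gripper_width: 0.0424
```

>>> drive_tool(plan=[{"dx": -1.1, "dy": -4.4, "dz": 0, "spin": 0, "claw": 0.5}, {"dx": -1.1, "dy": -4.4, "dz": 0, "spin": 0, "claw": 0.5}, {"dx": -1.1, "dy": -4.4, "dz": 0, "spin": 0, "claw": 0.5}, {"dx": -1.1, "dy": -4.4, "dz": 0, "spin": 0, "claw": 0.5}, {"dx": -1.1, "dy": -4.4, "dz": 0, "spin": 0, "claw": 0.5}])

```text
clock: 16.55
eef_pos: [0.5109, -0.0678, 0.1921]
ee_rot: [[-0.997, 0.081, -0.008], [0.081, 0.997, -0.01], [0.007, -0.01, -1.0]]
ft_force: [0.6, 1.3, -0.6]
gripper_width: 0.0428
```

>>> drive_tool(plan=[{"dx": -1.1, "dy": -4.4, "dz": 0, "spin": 0, "claw": 0.5}, {"dx": -1.1, "dy": -4, "dz": 0, "spin": 0, "claw": 0.5}, {"dx": 0, "dy": 0, "dz": 0, "spin": 0, "claw": 0.5}, {"dx": 0, "dy": 0, "dz": 0, "spin": 0, "claw": 0.5}, {"dx": 0, "dy": 0, "dz": 0, "spin": 0, "claw": 0.5}])

```text
clock: 17.05
eef_pos: [0.5256, -0.15, 0.1924]
ee_rot: [[-0.997, 0.079, -0.01], [0.079, 0.997, -0.008], [0.009, -0.009, -1.0]]
ft_force: [1.2, 0.5, 0.3]
gripper_width: 0.0426
```

```bash
python3 - <<'E'
from h import *
np.set_printoptions(precision=4,suppress=True)
print(get_state()['joint_positions']);jars(camera('top'))
E
```

```text
[ 67.9523  48.1613 -82.581  104.7404  50.1342  75.4739 147.0602]
blob [356.5 190.8] [ 0.5834 -0.0911] cork 57 [357.4 189.3] [ 0.5843 -0.0911] bgr [141. 109. 189.]
blob [356.2 222.1] [ 0.4887 -0.0876] cork 33 [355.6 221.3] [ 0.4908 -0.0832] bgr [ 44. 112. 135.]
```

Joint 7 is close to its limit (147.06°), so I'll unwind it now and read which way it goes.

>>> drive_tool(plan=[{"dx": 0, "dy": 0, "dz": 0, "spin": 0.14, "claw": 0.5}, {"dx": 0, "dy": 0, "dz": 0, "spin": 0.14, "claw": 0.5}, {"dx": 0, "dy": 0, "dz": 0, "spin": 0, "claw": 0.5}])

```text
clock: 17.4
eef_pos: [0.5261, -0.1503, 0.1939]
ee_rot: [[-0.936, 0.351, -0.008], [0.351, 0.936, -0.013], [0.003, -0.015, -1.0]]
ft_force: [0.7, -0.1, 1.0]
gripper_width: 0.0429
```

```bash
python3 - <<'E'
from h import *
np.set_printoptions(precision=4,suppress=True)
print(get_state()['joint_positions'])
E
```

```text
[ 67.1766  45.2095 -79.7942 104.7364  47.5931  73.2503 132.8741]
```

>>> drive_tool(plan=[{"dx": 0, "dy": 0, "dz": 0, "spin": 0.144, "claw": 0.5}, {"dx": 0, "dy": 0, "dz": 0, "spin": 0.144, "claw": 0.5}, {"dx": 0, "dy": 0, "dz": 0, "spin": 0.144, "claw": 0.5}, {"dx": 0, "dy": 0, "dz": 0, "spin": 0.144, "claw": 0.5}, {"dx": 0, "dy": 0, "dz": 0, "spin": 0.144, "claw": 0.5}])

```text
clock: 17.9
eef_pos: [0.526, -0.1506, 0.1934]
ee_rot: [[-0.471, 0.882, -0.009], [0.882, 0.471, -0.012], [-0.006, -0.013, -1.0]]
ft_force: [0.3, 0.1, -0.0]
gripper_width: 0.0429
```

>>> drive_tool(plan=[{"dx": 0, "dy": 0, "dz": 0, "spin": 0.144, "claw": 0.5}, {"dx": 0, "dy": 0, "dz": 0, "spin": 0.144, "claw": 0.5}, {"dx": 0, "dy": 0, "dz": 0, "spin": 0.144, "claw": 0.5}, {"dx": 0, "dy": 0, "dz": 0, "spin": 0.144, "claw": 0.5}, {"dx": 0, "dy": 0, "dz": 0, "spin": 0, "claw": 0.5}])

```text
clock: 18.4
eef_pos: [0.526, -0.1506, 0.1935]
ee_rot: [[0.082, 0.997, -0.008], [0.997, -0.082, -0.012], [-0.013, -0.007, -1.0]]
ft_force: [0.2, -0.8, 0.9]
gripper_width: 0.0428
```

```bash
cat >> h.py <<'E'
def to(x,y,z):
    s=get_state();R=np.array(s['ee_rot']);d=R.T@(np.array([x,y,z])-s['eef_pos'])
    print('J',np.round(s['joint_positions'],1),'shift cm',np.round(d*100,2),'yaw',np.degrees(np.arctan2(R[1,0],R[0,0])))
E
python3 - <<'E'
from h import *
np.set_printoptions(precision=4,suppress=True)
to(.531,-.179,.12)
E
```

```text
J [ 61.   33.8 -64.8 104.9  34.8  64.4  68.9] shift cm [-2.69  0.78  7.38] yaw 85.32438943334792
```

>>> drive_tool(plan=[{"dx": -2.7, "dy": 0.8, "dz": 0, "spin": 0, "claw": 0.55}, {"dx": 0, "dy": 0, "dz": 4, "spin": 0, "claw": 0.55}, {"dx": 0, "dy": 0, "dz": 4, "spin": 0, "claw": 0.55}, {"dx": 0, "dy": 0, "dz": 0, "spin": 0, "claw": 0.55}, {"dx": 0, "dy": 0, "dz": 0, "spin": 0, "claw": 0.55}])

```text
clock: 18.9
eef_pos: [0.5308, -0.1787, 0.1133]
ee_rot: [[0.081, 0.997, -0.01], [0.997, -0.081, -0.008], [-0.009, -0.009, -1.0]]
ft_force: [0.4, -0.2, 0.3]
gripper_width: 0.0472
```

```bash
python3 - <<'E'
from h import *
np.set_printoptions(precision=4,suppress=True)
b=camera('scene');to(.531,-.179,.057)
A=cv2.resize(b['image'][150:280,170:330],None,fx=4,fy=4,interpolation=cv2.INTER_CUBIC)
cv2.imwrite('pics/c4.png',A)
for p in[(.531,-.179,.09),(.531,-.179,0)]:print(proj(b,p))
E
```

```text
J [ 58.8  40.4 -58.9 106.3  41.5  58.2  67.2] shift cm [ 0.04 -0.05  5.74] yaw 85.30627684487959
[238.6235 220.5802]
[242.4214 246.3868]
```

View pics/c4.png

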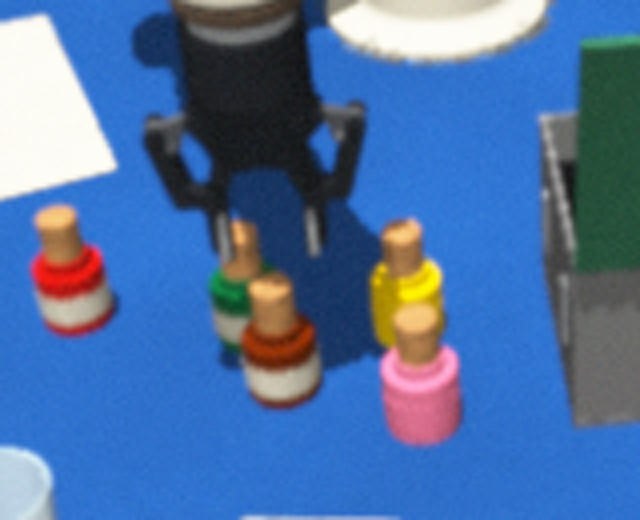

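The cork top of the brown jar is at crop (271,285), which is (237.8,221.2) in the original against (238.6,220.6) predicted. The fingers straddle it, so I'll descend and grip.

>>> drive_tool(plan=[{"dx": 0, "dy": 0, "dz": 3, "spin": 0, "claw": 0.55}, {"dx": 0, "dy": 0, "dz": 2.6, "spin": 0, "claw": 0.55}, {"dx": 0, "dy": 0, "dz": 0, "spin": 0, "claw": 0.55}, {"dx": 0, "dy": 0, "dz": 0, "spin": 0, "claw": 0.1}, {"dx": 0, "dy": 0, "dz": 0, "spin": 0, "claw": 0.1}])

```text
clock: 19.45
eef_pos: [0.532, -0.1803, 0.059]
ee_rot: [[0.085, 0.996, -0.006], [0.996, -0.085, -0.01], [-0.01, -0.005, -1.0]]
ft_force: [-0.3, 0.6, 1.8]
gripper_width: 0.0264
```

>>> drive_tool(plan=[{"dx": 0, "dy": 0, "dz": 0, "spin": 0, "claw": 0.1}, {"dx": 0, "dy": 0, "dz": 0, "spin": 0, "claw": 0.1}, {"dx": 0, "dy": 0, "dz": 0, "spin": 0, "claw": 0.1}])

```text
clock: 19.75
eef_pos: [0.5321, -0.1803, 0.0589]
ee_rot: [[0.086, 0.996, -0.006], [0.996, -0.086, -0.01], [-0.01, -0.005, -1.0]]
ft_force: [-1.2, 0.2, 7.9]
gripper_width: 0.0264
```

>>> drive_tool(plan=[{"dx": 0, "dy": 0, "dz": -2, "spin": 0, "claw": 0.1}, {"dx": 0, "dy": 0, "dz": -4, "spin": 0, "claw": 0.1}, {"dx": 0, "dy": 0, "dz": -4, "spin": 0, "claw": 0.1}, {"dx": 0, "dy": 0, "dz": -4, "spin": 0, "claw": 0.1}, {"dx": 0, "dy": 0, "dz": -4, "spin": 0, "claw": 0.1}])

```text
clock: 20.25
eef_pos: [0.5316, -0.1781, 0.2397]
ee_rot: [[0.085, 0.996, -0.009], [0.996, -0.085, -0.009], [-0.01, -0.008, -1.0]]
ft_force: [0.5, -1.2, -1.5]
gripper_width: 0.0263
```

```bash
python3 - <<'E'
from h import *
C=np.array([.533,.1155]);ex=np.array([.9965,-.0837]);ey=np.array([.0837,.9965])
for s in[(.033,-.047),(-.033,-.047),(-.033,.047)]:print(C+s[0]*ex+s[1]*ey)
p=C+.033*ex-.047*ey;to(*p,.24)
E
```

```text
[0.5619506 0.0659024]
[0.4961816 0.0714266]
[0.5040494 0.1650976]
J [ 64.2  32.3 -66.7 100.3  32.2  69.5  73.7] shift cm [24.57  0.95 -0.28] yaw 85.13494092848634
```

>>> drive_tool(plan=[{"dx": 2.6, "dy": 0.15, "dz": 0, "spin": 0, "claw": 0.1}, {"dx": 4.4, "dy": 0.16, "dz": 0, "spin": 0, "claw": 0.1}, {"dx": 4.4, "dy": 0.16, "dz": 0, "spin": 0, "claw": 0.1}, {"dx": 4.4, "dy": 0.16, "dz": 0, "spin": 0, "claw": 0.1}, {"dx": 4.4, "dy": 0.16, "dz": 0, "spin": 0, "claw": 0.1}])

```text
clock: 20.75
eef_pos: [0.557, 0.0236, 0.2363]
ee_rot: [[0.086, 0.996, -0.008], [0.996, -0.086, -0.01], [-0.01, -0.008, -1.0]]
ft_force: [0.5, 0.2, -1.4]
gripper_width: 0.027
```

>>> drive_tool(plan=[{"dx": 4.4, "dy": 0.16, "dz": 0, "spin": 0, "claw": 0.1}, {"dx": 0, "dy": 0, "dz": 0, "spin": 0, "claw": 0.1}, {"dx": 0, "dy": 0, "dz": 0, "spin": 0, "claw": 0.1}, {"dx": 0, "dy": 0, "dz": 0, "spin": 0, "claw": 0.1}])

```text
clock: 21.15
eef_pos: [0.5625, 0.0645, 0.2348]
ee_rot: [[0.087, 0.996, -0.009], [0.996, -0.087, -0.01], [-0.011, -0.008, -1.0]]
ft_force: [0.5, -1.0, -0.9]
gripper_width: 0.0264
```

```bash
python3 - <<'E'
from h import *
to(.562,.0659,.066)
E
```

```text
J [ 37.9  32.8 -65.1  99.6  32.   69.3  49. ] shift cm [ 0.32  0.08 16.88] yaw 85.03158056071653
```

>>> drive_tool(plan=[{"dx": 0.3, "dy": 0.1, "dz": 3, "spin": 0, "claw": 0.1}, {"dx": 0, "dy": 0, "dz": 4, "spin": 0, "claw": 0.1}, {"dx": 0, "dy": 0, "dz": 4, "spin": 0, "claw": 0.1}, {"dx": 0, "dy": 0, "dz": 3.5, "spin": 0, "claw": 0.1}, {"dx": 0, "dy": 0, "dz": 0, "spin": 0, "claw": 0.1}])

```text
clock: 21.65
eef_pos: [0.5589, 0.0636, 0.0849]
ee_rot: [[0.089, 0.996, -0.018], [0.996, -0.089, -0.011], [-0.012, -0.017, -1.0]]
ft_force: [-1.4, 0.1, -2.2]
gripper_width: 0.0263
```

>>> drive_tool(plan=[{"dx": 0, "dy": 0, "dz": 2.2, "spin": 0, "claw": 0.1}, {"dx": 0, "dy": 0, "dz": 0, "spin": 0, "claw": 0.1}, {"dx": 0, "dy": 0, "dz": 0, "spin": 0, "claw": 0.1}])

```text
clock: 21.95
eef_pos: [0.563, 0.0664, 0.0688]
ee_rot: [[0.087, 0.996, -0.008], [0.996, -0.087, -0.009], [-0.01, -0.008, -1.0]]
ft_force: [-0.7, 0.5, -1.3]
gripper_width: 0.0264
```

Lowering the last few millimetres to the floor (TCP about 0.064).

>>> drive_tool(plan=[{"dx": 0, "dy": 0, "dz": 0.35, "spin": 0, "claw": 0.1}, {"dx": 0, "dy": 0, "dz": 0.1, "spin": 0, "claw": 0.1}, {"dx": 0, "dy": 0, "dz": 0, "spin": 0, "claw": 0.1}, {"dx": 0, "dy": 0, "dz": 0, "spin": 0, "claw": 0.1}])

```text
clock: 22.35
eef_pos: [0.5631, 0.0668, 0.064]
ee_rot: [[0.086, 0.996, -0.007], [0.996, -0.086, -0.01], [-0.01, -0.007, -1.0]]
ft_force: [-0.7, -1.4, 6.1]
gripper_width: 0.0266
```

>>> drive_tool(plan=[{"dx": 0, "dy": 0, "dz": 0, "spin": 0, "claw": 0.5}, {"dx": 0, "dy": 0, "dz": 0, "spin": 0, "claw": 0.5}, {"dx": 0, "dy": 0, "dz": 0, "spin": 0, "claw": 0.5}, {"dx": 0, "dy": 0, "dz": -2, "spin": 0, "claw": 0.5}, {"dx": 0, "dy": 0, "dz": -4, "spin": 0, "claw": 0.5}])

```text
clock: 22.85
eef_pos: [0.5605, 0.0669, 0.1216]
ee_rot: [[0.085, 0.996, -0.015], [0.996, -0.086, -0.009], [-0.011, -0.014, -1.0]]
ft_force: [1.3, -1.3, -0.1]
gripper_width: 0.0426
```

>>> drive_tool(plan=[{"dx": 0, "dy": 0, "dz": -4, "spin": 0, "claw": 0.5}, {"dx": -1, "dy": 0, "dz": -4, "spin": 0, "claw": 0.5}, {"dx": -4.4, "dy": -1.4, "dz": 0, "spin": 0, "claw": 0.5}, {"dx": -4.4, "dy": -1.4, "dz": 0, "spin": 0, "claw": 0.5}, {"dx": -4.4, "dy": -1.4, "dz": 0, "spin": 0, "claw": 0.5}])

```text
clock: 23.35
eef_pos: [0.5089, -0.0709, 0.2057]
ee_rot: [[0.085, 0.996, -0.008], [0.996, -0.085, -0.01], [-0.011, -0.007, -1.0]]
ft_force: [1.4, -1.2, 0.8]
gripper_width: 0.042
```

>>> drive_tool(plan=[{"dx": -4.4, "dy": -1.4, "dz": 0, "spin": 0, "claw": 0.5}, {"dx": -4.4, "dy": -1.4, "dz": 0, "spin": 0, "claw": 0.5}, {"dx": -3, "dy": -1, "dz": 0, "spin": 0, "claw": 0.5}, {"dx": 0, "dy": 0, "dz": 0, "spin": 0, "claw": 0.5}, {"dx": 0, "dy": 0, "dz": 0, "spin": 0, "claw": 0.5}])

```text
clock: 23.85
eef_pos: [0.4612, -0.1847, 0.2066]
ee_rot: [[0.088, 0.996, -0.009], [0.996, -0.088, -0.009], [-0.01, -0.008, -1.0]]
ft_force: [-0.5, -0.0, -0.7]
gripper_width: 0.0426
```

```bash
python3 - <<'E'
from h import *
np.set_printoptions(precision=4,suppress=True)
a=camera('top');b=camera('scene');jars(a);to(.466,-.197,.12)
cv2.imwrite('pics/c5.png',np.vstack([cv2.resize(a['image'][120:320,150:470],(640,400)),b['image'][100:300,:]]))
E
```

```text
blob [356.5 190.7] [ 0.5837 -0.0911] cork 57 [357.4 189.3] [ 0.5843 -0.0911] bgr [144. 112. 193.]
blob [356.2 222.1] [ 0.4886 -0.0876] cork 54 [357.  222.3] [ 0.4877 -0.0872] bgr [ 55.  166.  194.5]
J [ 73.2  28.4 -69.5 110.8  30.8  62.6  75.8] shift cm [-1.31  0.58  8.67] yaw 85.16186825865802
```

View pics/c5.png

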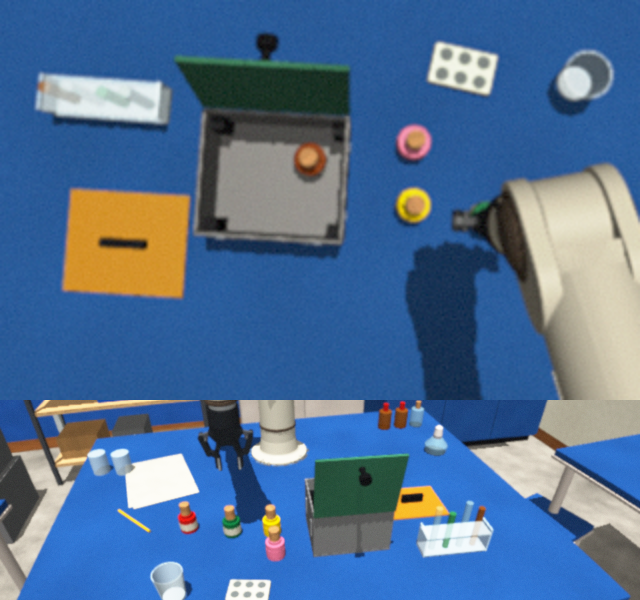

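Amber stands upright in the case. I'll move over the green jar and cross-check its position in the scene view.

>>> drive_tool(plan=[{"dx": -1.3, "dy": 0.6, "dz": 0, "spin": 0, "claw": 0.55}, {"dx": 0, "dy": 0, "dz": 4, "spin": 0, "claw": 0.55}, {"dx": 0, "dy": 0, "dz": 4.5, "spin": 0, "claw": 0.55}, {"dx": 0, "dy": 0, "dz": 0, "spin": 0, "claw": 0.55}, {"dx": 0, "dy": 0, "dz": 0, "spin": 0, "claw": 0.55}])

```text
clock: 24.45
eef_pos: [0.4661, -0.1971, 0.1213]
ee_rot: [[0.084, 0.996, -0.01], [0.996, -0.084, -0.007], [-0.008, -0.01, -1.0]]
ft_force: [0.2, 0.3, 0.8]
gripper_width: 0.0471
```

```bash
cat >> h.py <<'E'
def corktop(b,x,y):
    "centroid of tan pixels around the predicted cork (z 60-90) in the scene view vs prediction"
    h=cv2.cvtColor(b['image'],cv2.COLOR_BGR2HSV);m=cv2.inRange(h,(8,60,90),(18,190,255))
    q=proj(b,(x,y,.072));w=np.zeros_like(m);cv2.circle(w,tuple(int(round(t)) for t in q),16,255,-1)
    n,l,st,ce=cv2.connectedComponentsWithStats(m&w)
    for i in range(1,n):
        if st[i][4]>20: print('cork px',st[i],ce[i].round(1),'pred mid',q.round(1),'->z.072',onz(b,*ce[i],.072)[:2])
E
python3 - <<'E'
from h import *
np.set_printoptions(precision=4,suppress=True)
b=camera('scene');corktop(b,.466,-.197);corktop(b,.42,-.322);to(.466,-.197,.057)
E
```

```text
cork px [225 206  10  13 104] [229.5 212.1] pred mid [231.4 212.6] ->z.072 [ 0.4625 -0.2021]
cork px [179 202  11  14 104] [184.6 208.6] pred mid [186.1 208.9] ->z.072 [ 0.4177 -0.3263]
J [ 67.5  35.3 -61.7 113.5  39.   55.3  71.1] shift cm [ 0.1  -0.07  6.54] yaw 85.17617122877694
```

>>> drive_tool(plan=[{"dx": -0.1, "dy": -0.1, "dz": 3, "spin": 0, "claw": 0.55}, {"dx": 0, "dy": 0, "dz": 3.3, "spin": 0, "claw": 0.55}, {"dx": 0, "dy": 0, "dz": 0, "spin": 0, "claw": 0.55}, {"dx": 0, "dy": 0, "dz": 0, "spin": 0, "claw": 0.1}, {"dx": 0, "dy": 0, "dz": 0, "spin": 0, "claw": 0.1}])

```text
clock: 25.0
eef_pos: [0.4657, -0.1999, 0.0603]
ee_rot: [[0.086, 0.996, -0.006], [0.996, -0.086, -0.01], [-0.011, -0.005, -1.0]]
ft_force: [0.4, 0.9, 0.3]
gripper_width: 0.0266
```

>>> drive_tool(plan=[{"dx": 0, "dy": 0, "dz": 0, "spin": 0, "claw": 0.1}, {"dx": 0, "dy": 0, "dz": 0, "spin": 0, "claw": 0.1}, {"dx": 0, "dy": 0, "dz": 0, "spin": 0, "claw": 0.1}])

```text
clock: 25.3
eef_pos: [0.4658, -0.1999, 0.0602]
ee_rot: [[0.086, 0.996, -0.006], [0.996, -0.086, -0.011], [-0.011, -0.005, -1.0]]
ft_force: [-1.1, 0.3, 9.2]
gripper_width: 0.0263
```

>>> drive_tool(plan=[{"dx": 0, "dy": 0, "dz": -2, "spin": 0, "claw": 0.1}, {"dx": 0, "dy": 0, "dz": -4, "spin": 0, "claw": 0.1}, {"dx": 0, "dy": 0, "dz": -4, "spin": 0, "claw": 0.1}, {"dx": 0, "dy": 0, "dz": -4, "spin": 0, "claw": 0.1}, {"dx": 0, "dy": 0, "dz": -4, "spin": 0, "claw": 0.1}])

```text
clock: 25.8
eef_pos: [0.4653, -0.1977, 0.2403]
ee_rot: [[0.085, 0.996, -0.009], [0.996, -0.085, -0.01], [-0.01, -0.008, -1.0]]
ft_force: [0.7, 0.0, -0.9]
gripper_width: 0.0262
```

```bash
python3 - <<'E'
from h import *
to(.496,.0714,.24)
E
```

```text
J [ 75.6  26.9 -71.  107.6  28.5  66.4  79.3] shift cm [27.07  0.76 -0.26] yaw 85.11292132090027
```

>>> drive_tool(plan=[{"dx": 2.7, "dy": 0.1, "dz": 0, "spin": 0, "claw": 0.1}, {"dx": 4.4, "dy": 0.1, "dz": 0, "spin": 0, "claw": 0.1}, {"dx": 4.4, "dy": 0.1, "dz": 0, "spin": 0, "claw": 0.1}, {"dx": 4.4, "dy": 0.1, "dz": 0, "spin": 0, "claw": 0.1}, {"dx": 4.4, "dy": 0.1, "dz": 0, "spin": 0, "claw": 0.1}])

```text
clock: 26.3
eef_pos: [0.4878, 0.0052, 0.2368]
ee_rot: [[0.086, 0.996, -0.008], [0.996, -0.086, -0.01], [-0.011, -0.007, -1.0]]
ft_force: [1.2, 0.6, -1.6]
gripper_width: 0.0266
```

>>> drive_tool(plan=[{"dx": 4.4, "dy": 0.1, "dz": 0, "spin": 0, "claw": 0.1}, {"dx": 2.4, "dy": 0.1, "dz": 0, "spin": 0, "claw": 0.1}, {"dx": 0, "dy": 0, "dz": 0, "spin": 0, "claw": 0.1}, {"dx": 0, "dy": 0, "dz": 0, "spin": 0, "claw": 0.1}, {"dx": 0, "dy": 0, "dz": 0, "spin": 0, "claw": 0.1}])

```text
clock: 26.8
eef_pos: [0.4957, 0.0701, 0.2354]
ee_rot: [[0.087, 0.996, -0.01], [0.996, -0.087, -0.01], [-0.011, -0.009, -1.0]]
ft_force: [-0.0, -1.1, -1.4]
gripper_width: 0.0265
```

```bash
python3 - <<'E'
from h import *
to(.496,.0714,.07)
E
```

```text
J [ 44.   26.  -69.5 108.3  27.2  65.4  49.2] shift cm [ 0.31  0.16 16.53] yaw 84.99030004996759
```

>>> drive_tool(plan=[{"dx": 0.3, "dy": 0.15, "dz": 3, "spin": 0, "claw": 0.1}, {"dx": 0, "dy": 0, "dz": 3.8, "spin": 0, "claw": 0.1}, {"dx": 0, "dy": 0, "dz": 3.8, "spin": 0, "claw": 0.1}, {"dx": 0, "dy": 0, "dz": 3.2, "spin": 0, "claw": 0.1}, {"dx": 0, "dy": 0, "dz": 2.5, "spin": 0, "claw": 0.1}])

```text
clock: 27.3
eef_pos: [0.4953, 0.0704, 0.0702]
ee_rot: [[0.089, 0.996, -0.012], [0.996, -0.089, -0.01], [-0.011, -0.011, -1.0]]
ft_force: [0.0, 0.2, -0.9]
gripper_width: 0.0263
```

>>> drive_tool(plan=[{"dx": 0, "dy": 0, "dz": 0, "spin": 0, "claw": 0.1}, {"dx": 0, "dy": 0, "dz": 0, "spin": 0, "claw": 0.1}, {"dx": 0, "dy": 0, "dz": 0, "spin": 0, "claw": 0.1}])

```text
clock: 27.6
eef_pos: [0.4972, 0.0724, 0.0737]
ee_rot: [[0.087, 0.996, -0.007], [0.996, -0.087, -0.009], [-0.009, -0.007, -1.0]]
ft_force: [-0.1, 0.5, -1.2]
gripper_width: 0.0266
```

Now about 8.5 mm more, then release, rise and go towards red.

>>> drive_tool(plan=[{"dx": 0, "dy": 0, "dz": 0.5, "spin": 0, "claw": 0.1}, {"dx": 0, "dy": 0, "dz": 0.35, "spin": 0, "claw": 0.1}, {"dx": 0, "dy": 0, "dz": 0, "spin": 0, "claw": 0.1}, {"dx": 0, "dy": 0, "dz": 0, "spin": 0, "claw": 0.1}])

```text
clock: 28.0
eef_pos: [0.4971, 0.0723, 0.0653]
ee_rot: [[0.086, 0.996, -0.007], [0.996, -0.086, -0.011], [-0.011, -0.006, -1.0]]
ft_force: [-2.8, -1.9, 10.9]
gripper_width: 0.0264
```

>>> drive_tool(plan=[{"dx": 0, "dy": 0, "dz": 0, "spin": 0, "claw": 0.5}, {"dx": 0, "dy": 0, "dz": 0, "spin": 0, "claw": 0.5}, {"dx": 0, "dy": 0, "dz": 0, "spin": 0, "claw": 0.5}, {"dx": 0, "dy": 0, "dz": -2, "spin": 0, "claw": 0.5}, {"dx": 0, "dy": 0, "dz": -4, "spin": 0, "claw": 0.5}])

```text
clock: 28.5
eef_pos: [0.4945, 0.0729, 0.1226]
ee_rot: [[0.085, 0.996, -0.014], [0.996, -0.085, -0.009], [-0.01, -0.013, -1.0]]
ft_force: [0.9, -0.2, 0.3]
gripper_width: 0.0429
```

>>> drive_tool(plan=[{"dx": 0, "dy": 0, "dz": -4, "spin": 0, "claw": 0.5}, {"dx": 0, "dy": 0, "dz": -4, "spin": 0, "claw": 0.5}, {"dx": -4, "dy": -0.4, "dz": -1, "spin": 0, "claw": 0.5}, {"dx": -4.4, "dy": -0.5, "dz": 0, "spin": 0, "claw": 0.5}, {"dx": -4.4, "dy": -0.5, "dz": 0, "spin": 0, "claw": 0.5}])

```text
clock: 29.0
eef_pos: [0.4726, -0.0534, 0.216]
ee_rot: [[0.084, 0.996, -0.007], [0.996, -0.084, -0.01], [-0.011, -0.007, -1.0]]
ft_force: [0.3, -0.7, -0.2]
gripper_width: 0.0427
```

```bash
python3 - <<'E'
from h import *
np.set_printoptions(precision=4,suppress=True)
corktop(camera('scene'),.42,-.322);to(.4196,-.323,.2)
E
```

```text
cork px [179 202  11  14 101] [184.6 208.9] pred mid [186.1 208.9] ->z.072 [ 0.4192 -0.3262]
J [ 61.5  24.8 -70.4 112.9  27.4  62.1  63.4] shift cm [-26.31  -2.56   1.9 ] yaw 84.49803701125253
```

>>> drive_tool(plan=[{"dx": -4.4, "dy": -0.4, "dz": 0, "spin": 0, "claw": 0.55}, {"dx": -4.4, "dy": -0.4, "dz": 0, "spin": 0, "claw": 0.55}, {"dx": -4.4, "dy": -0.4, "dz": 0, "spin": 0, "claw": 0.55}, {"dx": -4.4, "dy": -0.5, "dz": 0, "spin": 0, "claw": 0.55}, {"dx": -4.4, "dy": -0.5, "dz": 0, "spin": 0, "claw": 0.55}])

```text
clock: 29.55
eef_pos: [0.4311, -0.2713, 0.2177]
ee_rot: [[0.086, 0.996, -0.009], [0.996, -0.086, -0.01], [-0.011, -0.008, -1.0]]
ft_force: [1.0, 0.2, -1.4]
gripper_width: 0.0469
```

>>> drive_tool(plan=[{"dx": -4, "dy": -0.4, "dz": 0, "spin": 0, "claw": 0.55}, {"dx": 0, "dy": 0, "dz": 0, "spin": 0, "claw": 0.55}, {"dx": 0, "dy": 0, "dz": 4, "spin": 0, "claw": 0.55}, {"dx": 0, "dy": 0, "dz": 0, "spin": 0, "claw": 0.55}, {"dx": 0, "dy": 0, "dz": 0, "spin": 0, "claw": 0.55}])

```text
clock: 30.05
eef_pos: [0.4237, -0.3083, 0.1779]
ee_rot: [[0.085, 0.996, -0.01], [0.996, -0.085, -0.008], [-0.008, -0.01, -1.0]]
ft_force: [0.6, 0.5, 0.8]
gripper_width: 0.0469
```

```bash
python3 - <<'E'
from h import *
np.set_printoptions(precision=4,suppress=True)
corktop(camera('scene'),.42,-.322);to(.4196,-.3235,.057)
E
```

```text
cork px [179 202  11  14 101] [184.6 208.7] pred mid [186.1 208.9] ->z.072 [ 0.4185 -0.3262]
J [ 82.7  32.8 -65.4 108.8  34.8  61.5  87.9] shift cm [-1.41 -0.26 12.2 ] yaw 85.15777930099314
```

>>> drive_tool(plan=[{"dx": -1.4, "dy": -0.3, "dz": 1, "spin": 0, "claw": 0.6}, {"dx": 0, "dy": 0, "dz": 3, "spin": 0, "claw": 0.6}, {"dx": 0, "dy": 0, "dz": 0, "spin": 0, "claw": 0.6}, {"dx": 0, "dy": 0, "dz": 0, "spin": 0, "claw": 0.6}])

```text
clock: 30.5
eef_pos: [0.4192, -0.3236, 0.1384]
ee_rot: [[0.086, 0.996, -0.01], [0.996, -0.086, -0.008], [-0.009, -0.009, -1.0]]
ft_force: [0.4, -0.1, -0.3]
gripper_width: 0.0514
```

```bash
python3 - <<'E'
from h import *
np.set_printoptions(precision=4,suppress=True)
to(.4196,-.324,.058)
E
```

```text
J [ 81.4  36.  -62.  109.9  38.5  58.2  86.9] shift cm [0.04 0.12 8.04] yaw 85.07231852289134
```

>>> drive_tool(plan=[{"dx": 0, "dy": 0.1, "dz": 3, "spin": 0, "claw": 0.6}, {"dx": 0, "dy": 0, "dz": 3, "spin": 0, "claw": 0.6}, {"dx": 0, "dy": 0, "dz": 2, "spin": 0, "claw": 0.6}, {"dx": 0, "dy": 0, "dz": 0, "spin": 0, "claw": 0.6}, {"dx": 0, "dy": 0, "dz": 0, "spin": 0, "claw": 0.1}])

```text
clock: 31.0
eef_pos: [0.4205, -0.3244, 0.0594]
ee_rot: [[0.085, 0.996, -0.008], [0.996, -0.085, -0.009], [-0.01, -0.007, -1.0]]
ft_force: [1.1, 0.2, -0.3]
gripper_width: 0.0378
```

>>> drive_tool(plan=[{"dx": 0, "dy": 0, "dz": 0, "spin": 0, "claw": 0.1}, {"dx": 0, "dy": 0, "dz": 0, "spin": 0, "claw": 0.1}, {"dx": 0, "dy": 0, "dz": 0, "spin": 0, "claw": 0.1}, {"dx": 0, "dy": 0, "dz": 0, "spin": 0, "claw": 0.1}, {"dx": 0, "dy": 0, "dz": 0, "spin": 0, "claw": 0.1}])

```text
clock: 31.5
eef_pos: [0.4209, -0.325, 0.06]
ee_rot: [[0.086, 0.996, -0.007], [0.996, -0.086, -0.011], [-0.012, -0.006, -1.0]]
ft_force: [-1.1, -0.5, 7.8]
gripper_width: 0.0266
```

>>> drive_tool(plan=[{"dx": 0, "dy": 0, "dz": -2, "spin": 0, "claw": 0.1}, {"dx": 0, "dy": 0, "dz": -4, "spin": 0, "claw": 0.1}, {"dx": 0, "dy": 0, "dz": -4, "spin": 0, "claw": 0.1}, {"dx": 0, "dy": 0, "dz": -4, "spin": 0, "claw": 0.1}, {"dx": 0, "dy": 0, "dz": -4, "spin": 0, "claw": 0.1}])

```text
clock: 32.0
eef_pos: [0.421, -0.3224, 0.2402]
ee_rot: [[0.085, 0.996, -0.009], [0.996, -0.085, -0.01], [-0.01, -0.009, -1.0]]
ft_force: [1.1, -1.3, -1.0]
gripper_width: 0.0262
```

```bash
python3 - <<'E'
from h import *
to(.504,.165,.25)
E
```

```text
J [ 86.9  29.3 -69.  104.6  30.4  67.6  93. ] shift cm [49.25  4.1  -1.53] yaw 85.10025497881756
```

>>> drive_tool(plan=[{"dx": 2.7, "dy": 0.2, "dz": -0.2, "spin": 0, "claw": 0.1}, {"dx": 4.4, "dy": 0.37, "dz": -0.1, "spin": 0, "claw": 0.1}, {"dx": 4.4, "dy": 0.37, "dz": -0.1, "spin": 0, "claw": 0.1}, {"dx": 4.4, "dy": 0.37, "dz": -0.1, "spin": 0, "claw": 0.1}, {"dx": 4.4, "dy": 0.37, "dz": -0.1, "spin": 0, "claw": 0.1}])

```text
clock: 32.5
eef_pos: [0.4553, -0.1203, 0.2425]
ee_rot: [[0.086, 0.996, -0.009], [0.996, -0.086, -0.01], [-0.011, -0.008, -1.0]]
ft_force: [1.1, -0.2, -1.4]
gripper_width: 0.0268
```

>>> drive_tool(plan=[{"dx": 4.4, "dy": 0.37, "dz": -0.1, "spin": 0, "claw": 0.1}, {"dx": 4.4, "dy": 0.37, "dz": -0.1, "spin": 0, "claw": 0.1}, {"dx": 4.4, "dy": 0.37, "dz": -0.1, "spin": 0, "claw": 0.1}, {"dx": 4.4, "dy": 0.37, "dz": -0.1, "spin": 0, "claw": 0.1}, {"dx": 4.4, "dy": 0.37, "dz": -0.1, "spin": 0, "claw": 0.1}])

```text
clock: 33.0
eef_pos: [0.4928, 0.0974, 0.2452]
ee_rot: [[0.086, 0.996, -0.008], [0.996, -0.086, -0.01], [-0.011, -0.007, -1.0]]
ft_force: [0.6, 0.1, -0.1]
gripper_width: 0.0265
```

>>> drive_tool(plan=[{"dx": 4.4, "dy": 0.37, "dz": -0.1, "spin": 0, "claw": 0.1}, {"dx": 2.4, "dy": 0.2, "dz": -0.1, "spin": 0, "claw": 0.1}, {"dx": 0, "dy": 0, "dz": 0, "spin": 0, "claw": 0.1}, {"dx": 0, "dy": 0, "dz": 0, "spin": 0, "claw": 0.1}, {"dx": 0, "dy": 0, "dz": 0, "spin": 0, "claw": 0.1}])

```text
clock: 33.5
eef_pos: [0.5043, 0.1615, 0.2458]
ee_rot: [[0.087, 0.996, -0.01], [0.996, -0.088, -0.01], [-0.011, -0.009, -1.0]]
ft_force: [0.7, 0.5, -1.0]
gripper_width: 0.0266
```

```bash
python3 - <<'E'
from h import *
to(.504,.165,.07)
E
```

```text
J [ 30.6  27.9 -66.8 103.8  27.9  67.9  39.8] shift cm [ 0.54  0.09 17.58] yaw 84.98002765338583
```

>>> drive_tool(plan=[{"dx": 0.5, "dy": 0.1, "dz": 3, "spin": 0, "claw": 0.1}, {"dx": 0, "dy": 0, "dz": 4, "spin": 0, "claw": 0.1}, {"dx": 0, "dy": 0, "dz": 4, "spin": 0, "claw": 0.1}, {"dx": 0, "dy": 0, "dz": 3.5, "spin": 0, "claw": 0.1}, {"dx": 0, "dy": 0, "dz": 2.8, "spin": 0, "claw": 0.1}])

```text
clock: 34.0
eef_pos: [0.5036, 0.1634, 0.0708]
ee_rot: [[0.089, 0.996, -0.011], [0.996, -0.089, -0.011], [-0.012, -0.01, -1.0]]
ft_force: [-2.6, -18.5, 34.4]
gripper_width: 0.026
```

>>> drive_tool(plan=[{"dx": 0, "dy": 0, "dz": 0, "spin": 0, "claw": 0.1}, {"dx": 0, "dy": 0, "dz": 0, "spin": 0, "claw": 0.1}, {"dx": 0, "dy": 0, "dz": 0, "spin": 0, "claw": 0.1}])

```text
clock: 34.3
eef_pos: [0.5046, 0.1645, 0.0733]
ee_rot: [[0.088, 0.996, -0.009], [0.996, -0.088, -0.011], [-0.011, -0.008, -1.0]]
ft_force: [-0.8, -5.0, -0.3]
gripper_width: 0.0268
```

A contact on the y side: the knuckles (about 55 mm half-width) touch the left rim at this y. I'll raise, shift 9 mm inward and go down again.

>>> drive_tool(plan=[{"dx": 0, "dy": 0, "dz": -2, "spin": 0, "claw": 0.1}, {"dx": 0, "dy": 0, "dz": -2, "spin": 0, "claw": 0.1}, {"dx": -0.9, "dy": 0, "dz": 0, "spin": 0, "claw": 0.1}, {"dx": 0, "dy": 0, "dz": 0, "spin": 0, "claw": 0.1}, {"dx": 0, "dy": 0, "dz": 0, "spin": 0, "claw": 0.1}])

```text
clock: 34.8
eef_pos: [0.5036, 0.1568, 0.1125]
ee_rot: [[0.087, 0.996, -0.01], [0.996, -0.087, -0.009], [-0.01, -0.009, -1.0]]
ft_force: [-0.2, 0.4, -1.7]
gripper_width: 0.0258
```

```bash
python3 - <<'E'
from h import *
to(.504,.156,.07)
a=camera('top');b=camera('scene')
cv2.imwrite('pics/c6.png',np.vstack([cv2.resize(a['image'][120:320,150:470],(640,400)),b['image'][100:300,:]]))
E
```

```text
J [ 23.8  36.8 -57.8 110.7  38.4  55.2  32.2] shift cm [-0.04  0.08  4.25] yaw 84.99065259104165
```

View pics/c6.png

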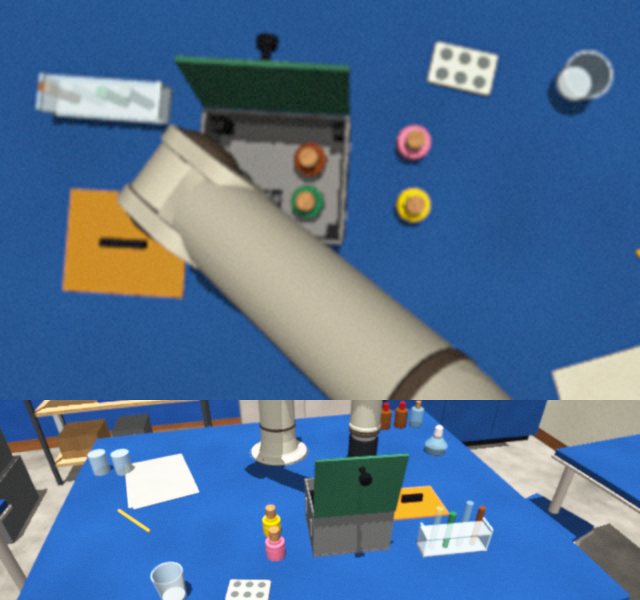

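Amber and green stand fine. I'll lower red gently.

>>> drive_tool(plan=[{"dx": 0, "dy": 0, "dz": 1.5, "spin": 0, "claw": 0.1}, {"dx": 0, "dy": 0, "dz": 1.5, "spin": 0, "claw": 0.1}, {"dx": 0, "dy": 0, "dz": 1, "spin": 0, "claw": 0.1}, {"dx": 0, "dy": 0, "dz": 0, "spin": 0, "claw": 0.1}, {"dx": 0, "dy": 0, "dz": 0, "spin": 0, "claw": 0.1}])

```text
clock: 35.4
eef_pos: [0.5028, 0.1578, 0.0723]
ee_rot: [[0.085, 0.996, -0.011], [0.996, -0.085, -0.009], [-0.01, -0.01, -1.0]]
ft_force: [-0.1, -0.2, -0.6]
gripper_width: 0.0261
```

>>> drive_tool(plan=[{"dx": 0, "dy": 0, "dz": 0.3, "spin": 0, "claw": 0.1}, {"dx": 0, "dy": 0, "dz": 0.2, "spin": 0, "claw": 0.1}, {"dx": 0, "dy": 0, "dz": 0, "spin": 0, "claw": 0.1}, {"dx": 0, "dy": 0, "dz": 0, "spin": 0, "claw": 0.1}])

```text
clock: 35.8
eef_pos: [0.5034, 0.1574, 0.0681]
ee_rot: [[0.086, 0.996, -0.009], [0.996, -0.086, -0.009], [-0.01, -0.008, -1.0]]
ft_force: [0.2, -0.2, -0.6]
gripper_width: 0.026
```

>>> drive_tool(plan=[{"dx": 0, "dy": 0, "dz": 0.3, "spin": 0, "claw": 0.1}, {"dx": 0, "dy": 0, "dz": 0, "spin": 0, "claw": 0.1}, {"dx": 0, "dy": 0, "dz": 0, "spin": 0, "claw": 0.1}])

```text
clock: 36.1
eef_pos: [0.5036, 0.1575, 0.0651]
ee_rot: [[0.086, 0.996, -0.009], [0.996, -0.086, -0.009], [-0.009, -0.008, -1.0]]
ft_force: [0.9, 0.2, 0.7]
gripper_width: 0.0262
```

>>> drive_tool(plan=[{"dx": 0, "dy": 0, "dz": 0.1, "spin": 0, "claw": 0.1}, {"dx": 0, "dy": 0, "dz": 0, "spin": 0, "claw": 0.1}, {"dx": 0, "dy": 0, "dz": 0, "spin": 0, "claw": 0.45}, {"dx": 0, "dy": 0, "dz": 0, "spin": 0, "claw": 0.45}, {"dx": 0, "dy": 0, "dz": 0, "spin": 0, "claw": 0.45}])

```text
clock: 36.6
eef_pos: [0.5031, 0.1573, 0.0638]
ee_rot: [[0.086, 0.996, -0.01], [0.996, -0.086, -0.009], [-0.01, -0.009, -1.0]]
ft_force: [0.3, -0.2, 0.1]
gripper_width: 0.0384
```

>>> drive_tool(plan=[{"dx": 0, "dy": 0, "dz": -1, "spin": 0, "claw": 0.45}, {"dx": 0, "dy": 0, "dz": -3, "spin": 0, "claw": 0.45}, {"dx": 0, "dy": 0, "dz": -4, "spin": 0, "claw": 0.45}, {"dx": 0, "dy": 0, "dz": -4, "spin": 0, "claw": 0.45}, {"dx": 0, "dy": 0, "dz": -4, "spin": 0, "claw": 0.45}])

```text
clock: 37.1
eef_pos: [0.5043, 0.1592, 0.2259]
ee_rot: [[0.085, 0.996, -0.01], [0.996, -0.085, -0.009], [-0.009, -0.009, -1.0]]
ft_force: [0.1, 0.2, 0.8]
gripper_width: 0.0385
```

```bash
python3 - <<'E'
from h import *
to(.439,.36,.22)
E
```

```text
J [ 30.   29.  -65.7 105.2  29.1  65.8  39.2] shift cm [19.46 -8.21  0.48] yaw 85.12335173225506
```

>>> drive_tool(plan=[{"dx": 4.2, "dy": -1.7, "dz": 0, "spin": 0, "claw": 0.5}, {"dx": 4.2, "dy": -1.7, "dz": 0, "spin": 0, "claw": 0.5}, {"dx": 4.2, "dy": -1.7, "dz": 0, "spin": 0, "claw": 0.5}, {"dx": 4.2, "dy": -1.7, "dz": 0, "spin": 0, "claw": 0.5}, {"dx": 2.7, "dy": -1.4, "dz": 0, "spin": 0, "claw": 0.5}])

```text
clock: 37.6
eef_pos: [0.4379, 0.3637, 0.2238]
ee_rot: [[0.083, 0.997, -0.009], [0.997, -0.083, -0.007], [-0.007, -0.009, -1.0]]
ft_force: [0.5, -0.3, -0.9]
gripper_width: 0.0425
```

>>> drive_tool(plan=[{"dx": 0, "dy": 0, "dz": 0, "spin": 0.1428, "claw": 0.5}, {"dx": 0, "dy": 0, "dz": 0, "spin": 0.1428, "claw": 0.5}, {"dx": 0, "dy": 0, "dz": 0, "spin": 0.1428, "claw": 0.5}, {"dx": 0, "dy": 0, "dz": 0, "spin": 0.1428, "claw": 0.5}, {"dx": 0, "dy": 0, "dz": 0, "spin": 0.1428, "claw": 0.5}])

```text
clock: 38.1
eef_pos: [0.4394, 0.3604, 0.2233]
ee_rot: [[0.721, 0.693, -0.009], [0.693, -0.721, -0.009], [-0.013, -0.0, -1.0]]
ft_force: [-0.1, 0.3, 0.4]
gripper_width: 0.0428
```

>>> drive_tool(plan=[{"dx": 0, "dy": 0, "dz": 0, "spin": 0.1428, "claw": 0.5}, {"dx": 0, "dy": 0, "dz": 0, "spin": 0.1428, "claw": 0.5}, {"dx": 0, "dy": 0, "dz": 0, "spin": 0.1428, "claw": 0.5}, {"dx": 0, "dy": 0, "dz": 0, "spin": 0.1428, "claw": 0.5}, {"dx": 0, "dy": 0, "dz": 0, "spin": 0.1428, "claw": 0.5}])

```text
clock: 38.6
eef_pos: [0.4394, 0.3605, 0.2233]
ee_rot: [[0.999, 0.052, -0.01], [0.052, -0.999, -0.008], [-0.01, 0.008, -1.0]]
ft_force: [-0.2, 1.0, 0.1]
gripper_width: 0.0428
```

>>> drive_tool(plan=[{"dx": 0, "dy": 0, "dz": 0, "spin": 0.1428, "claw": 0.5}, {"dx": 0, "dy": 0, "dz": 0, "spin": 0, "claw": 0.5}, {"dx": 0, "dy": 0, "dz": 0, "spin": 0, "claw": 0.5}])

```text
clock: 38.9
eef_pos: [0.4395, 0.3604, 0.2231]
ee_rot: [[0.997, -0.082, -0.009], [-0.082, -0.997, -0.009], [-0.009, 0.009, -1.0]]
ft_force: [-0.6, 0.5, 0.4]
gripper_width: 0.0426
```

```bash
python3 - <<'E'
from h import *
np.set_printoptions(precision=4,suppress=True)
to(.439,.36,.1)
a=camera('top');b=camera('scene')
cv2.imwrite('pics/c7.png',np.vstack([cv2.resize(a['image'][120:320,150:470],(640,400)),b['image'][100:300,:]]))
h=cv2.cvtColor(a['image'],cv2.COLOR_BGR2HSV)
m=cv2.inRange(h,(10,120,120),(28,255,255));m[:, :175]=0;m[:,250:]=0;m[:200]=0
P=np.array([onz(a,*p[0],0.005)[:2] for p in max(cv2.findContours(m,0,2)[0],key=cv2.contourArea)],np.float32);print(cv2.minAreaRect(P))
E
```

```text
J [ -9.1  24.8 -42.4 100.3  18.5  62.9 -62.4] shift cm [ 0.06 -0.07 12.31] yaw -4.682270333856657
((0.4379170536994934, 0.363498717546463), (0.19004131853580475, 0.15944743156433105), 85.43253326416016)
```

View pics/c7.png

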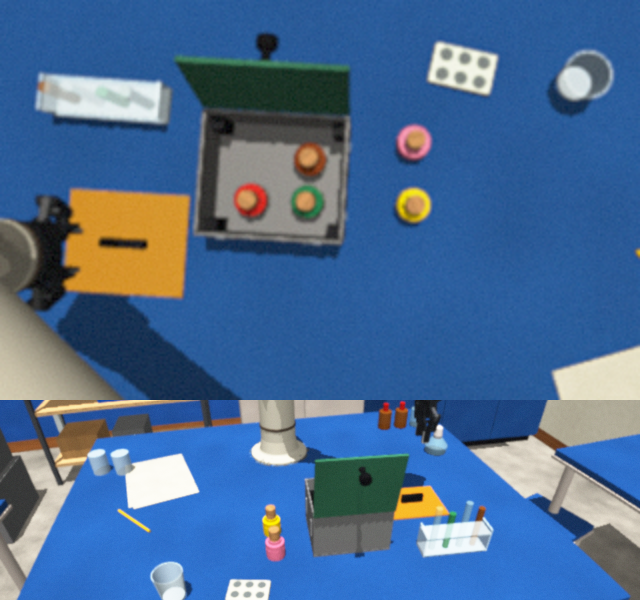

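All three jars stand upright in the case and the cover is where I left it. I'll regrip the cover.

>>> drive_tool(plan=[{"dx": 0, "dy": 0, "dz": 4, "spin": 0, "claw": 0.5}, {"dx": 0, "dy": 0, "dz": 4, "spin": 0, "claw": 0.5}, {"dx": 0, "dy": 0, "dz": 4, "spin": 0, "claw": 0.5}, {"dx": 0, "dy": 0, "dz": 3, "spin": 0, "claw": 0.5}, {"dx": 0, "dy": 0, "dz": 0, "spin": 0, "claw": 0.5}])

```text
clock: 39.5
eef_pos: [0.4357, 0.3562, 0.0686]
ee_rot: [[0.996, -0.084, -0.016], [-0.084, -0.996, -0.014], [-0.015, 0.015, -1.0]]
ft_force: [-0.1, -0.5, 0.1]
gripper_width: 0.0424
```

>>> drive_tool(plan=[{"dx": 0, "dy": 0, "dz": 0, "spin": 0, "claw": 0.5}, {"dx": 0, "dy": 0, "dz": 0, "spin": 0, "claw": 0.5}, {"dx": 0, "dy": 0, "dz": 0, "spin": 0, "claw": 0.5}])

```text
clock: 39.8
eef_pos: [0.4396, 0.3599, 0.0748]
ee_rot: [[0.996, -0.086, -0.007], [-0.086, -0.996, -0.007], [-0.006, 0.007, -1.0]]
ft_force: [0.5, -0.5, -0.1]
gripper_width: 0.0424
```

```bash
python3 - <<'E'
from h import *
to(.4388,.36,.0115)
E
```

```text
J [-14.2  35.5 -36.4 106.6  27.8  47.6 -69.8] shift cm [-0.04 -0.05  6.33] yaw -4.923209525361357
```

>>> drive_tool(plan=[{"dx": 0, "dy": 0, "dz": 2.5, "spin": 0, "claw": 0.5}, {"dx": 0, "dy": 0, "dz": 2.5, "spin": 0, "claw": 0.5}, {"dx": 0, "dy": 0, "dz": 1.2, "spin": 0, "claw": 0.5}, {"dx": 0, "dy": 0, "dz": 0, "spin": 0, "claw": 0.5}, {"dx": 0, "dy": 0, "dz": 0, "spin": 0, "claw": 0.5}])

```text
clock: 40.3
eef_pos: [0.4383, 0.3589, 0.0117]
ee_rot: [[0.996, -0.086, -0.009], [-0.086, -0.996, -0.008], [-0.008, 0.009, -1.0]]
ft_force: [-0.2, -0.3, 0.6]
gripper_width: 0.0426
```

>>> drive_tool(plan=[{"dx": 0, "dy": 0, "dz": 0, "spin": 0, "claw": 0}, {"dx": 0, "dy": 0, "dz": 0, "spin": 0, "claw": 0}, {"dx": 0, "dy": 0, "dz": 0, "spin": 0, "claw": 0}, {"dx": 0, "dy": 0, "dz": 0, "spin": 0, "claw": 0}, {"dx": 0, "dy": 0, "dz": 0, "spin": 0, "claw": 0}])

```text
clock: 40.8
eef_pos: [0.4387, 0.3591, 0.0121]
ee_rot: [[0.996, -0.086, -0.007], [-0.086, -0.996, -0.008], [-0.007, 0.008, -1.0]]
ft_force: [-0.9, -0.5, 6.9]
gripper_width: 0.0128
```

>>> drive_tool(plan=[{"dx": 0, "dy": 0, "dz": -2, "spin": 0, "claw": 0}, {"dx": 0, "dy": 0, "dz": -4, "spin": 0, "claw": 0}, {"dx": 0, "dy": 0, "dz": -4, "spin": 0, "claw": 0}, {"dx": 0, "dy": 0, "dz": -4, "spin": 0, "claw": 0}, {"dx": 0, "dy": 0, "dz": -4, "spin": 0, "claw": 0}])

```text
clock: 41.3
eef_pos: [0.4391, 0.3595, 0.1923]
ee_rot: [[0.996, -0.086, -0.01], [-0.086, -0.996, -0.009], [-0.009, 0.01, -1.0]]
ft_force: [1.6, 0.1, -1.0]
gripper_width: 0.0126
```

>>> drive_tool(plan=[{"dx": 0, "dy": 0, "dz": -2, "spin": 0, "claw": 0}, {"dx": 0, "dy": 0, "dz": 0, "spin": 0, "claw": 0}, {"dx": 0, "dy": 0, "dz": 0, "spin": 0, "claw": 0}, {"dx": 0, "dy": 0, "dz": 0, "spin": 0, "claw": 0}])

```text
clock: 41.7
eef_pos: [0.4389, 0.359, 0.209]
ee_rot: [[0.996, -0.086, -0.012], [-0.086, -0.996, -0.011], [-0.011, 0.012, -1.0]]
ft_force: [-1.0, 0.1, -1.9]
gripper_width: 0.0128
```

```bash
python3 - <<'E'
from h import *
to(.5329,.1145,.22)
E
```

```text
J [ -9.2  25.8 -42.3 101.1  19.3  61.6 -63.2] shift cm [11.46 23.56 -0.94] yaw -4.939465205311429
```

>>> drive_tool(plan=[{"dx": 1.2, "dy": 2.4, "dz": -0.2, "spin": 0, "claw": 0}, {"dx": 1.7, "dy": 3.5, "dz": -0.2, "spin": 0, "claw": 0}, {"dx": 1.7, "dy": 3.5, "dz": -0.2, "spin": 0, "claw": 0}, {"dx": 1.7, "dy": 3.5, "dz": -0.2, "spin": 0, "claw": 0}, {"dx": 1.7, "dy": 3.5, "dz": -0.1, "spin": 0, "claw": 0}])

```text
clock: 42.2
eef_pos: [0.5048, 0.188, 0.219]
ee_rot: [[0.996, -0.086, -0.012], [-0.086, -0.996, -0.01], [-0.011, 0.011, -1.0]]
ft_force: [0.5, -0.2, -2.2]
gripper_width: 0.0125
```

>>> drive_tool(plan=[{"dx": 1.7, "dy": 3.5, "dz": 0, "spin": 0, "claw": 0}, {"dx": 1.7, "dy": 3.5, "dz": 0, "spin": 0, "claw": 0}, {"dx": 0, "dy": 0, "dz": 0, "spin": 0, "claw": 0}, {"dx": 0, "dy": 0, "dz": 0, "spin": 0, "claw": 0}, {"dx": 0, "dy": 0, "dz": 0, "spin": 0, "claw": 0}])

```text
clock: 42.7
eef_pos: [0.5322, 0.1184, 0.22]
ee_rot: [[0.996, -0.084, -0.012], [-0.084, -0.996, -0.008], [-0.011, 0.009, -1.0]]
ft_force: [0.0, 1.5, -1.2]
gripper_width: 0.0126
```

```bash
python3 - <<'E'
from h import *
to(.5329,.1145,.16)
E
```

```text
J [ 16.2  21.7 -39.4 103.7  15.8  60.9 -34. ] shift cm [0.17 0.32 6.01] yaw -4.847151790243637
```

>>> drive_tool(plan=[{"dx": 0.2, "dy": 0.3, "dz": 2, "spin": 0, "claw": 0}, {"dx": 0, "dy": 0, "dz": 2, "spin": 0, "claw": 0}, {"dx": 0, "dy": 0, "dz": 1.6, "spin": 0, "claw": 0}, {"dx": 0, "dy": 0, "dz": 0, "spin": 0, "claw": 0}, {"dx": 0, "dy": 0, "dz": 0, "spin": 0, "claw": 0}])

```text
clock: 43.2
eef_pos: [0.534, 0.1146, 0.165]
ee_rot: [[0.996, -0.084, -0.01], [-0.084, -0.996, -0.009], [-0.009, 0.009, -1.0]]
ft_force: [0.1, -0.3, -1.7]
gripper_width: 0.0128
```

>>> drive_tool(plan=[{"dx": 0, "dy": 0, "dz": 0, "spin": 0, "claw": 0}, {"dx": 0, "dy": 0, "dz": 0, "spin": 0, "claw": 0}])

```text
clock: 43.4
eef_pos: [0.5351, 0.1139, 0.166]
ee_rot: [[0.996, -0.086, -0.008], [-0.086, -0.996, -0.009], [-0.007, 0.009, -1.0]]
ft_force: [-0.3, 0.9, -1.5]
gripper_width: 0.0129
```

```bash
python3 - <<'E'
from h import *
to(.5329,.1145,.125)
E
```

```text
J [ 14.8  25.5 -37.6 106.5  19.1  54.9 -36.3] shift cm [-0.2  -0.07  4.11] yaw -4.9200326632405496
```

>>> drive_tool(plan=[{"dx": -0.15, "dy": -0.05, "dz": 1, "spin": 0, "claw": 0}, {"dx": 0, "dy": 0, "dz": 1, "spin": 0, "claw": 0}, {"dx": 0, "dy": 0, "dz": 1, "spin": 0, "claw": 0}, {"dx": 0, "dy": 0, "dz": 1, "spin": 0, "claw": 0}, {"dx": 0, "dy": 0, "dz": 0, "spin": 0, "claw": 0}])

```text
clock: 43.9
eef_pos: [0.5312, 0.1133, 0.123]
ee_rot: [[0.996, -0.086, -0.013], [-0.086, -0.996, -0.009], [-0.012, 0.01, -1.0]]
ft_force: [-0.2, -0.2, -1.5]
gripper_width: 0.0126
```

>>> drive_tool(plan=[{"dx": 0, "dy": 0, "dz": 0, "spin": 0, "claw": 0}, {"dx": 0, "dy": 0, "dz": 0, "spin": 0, "claw": 0}])

```text
clock: 44.1
eef_pos: [0.5329, 0.114, 0.1253]
ee_rot: [[0.996, -0.086, -0.009], [-0.086, -0.996, -0.009], [-0.008, 0.009, -1.0]]
ft_force: [-0.7, -0.4, -0.5]
gripper_width: 0.0128
```

Inside the rim without contact. Down to about 0.110.

>>> drive_tool(plan=[{"dx": 0, "dy": 0, "dz": 0.6, "spin": 0, "claw": 0}, {"dx": 0, "dy": 0, "dz": 0.5, "spin": 0, "claw": 0}, {"dx": 0, "dy": 0, "dz": 0.3, "spin": 0, "claw": 0}, {"dx": 0, "dy": 0, "dz": 0, "spin": 0, "claw": 0}, {"dx": 0, "dy": 0, "dz": 0, "spin": 0, "claw": 0}])

```text
clock: 44.6
eef_pos: [0.5325, 0.1137, 0.111]
ee_rot: [[0.996, -0.086, -0.01], [-0.086, -0.996, -0.009], [-0.009, 0.01, -1.0]]
ft_force: [-0.6, 0.5, -1.8]
gripper_width: 0.0126
```

>>> drive_tool(plan=[{"dx": 0, "dy": 0, "dz": 0.15, "spin": 0, "claw": 0}, {"dx": 0, "dy": 0, "dz": 0, "spin": 0, "claw": 0}, {"dx": 0, "dy": 0, "dz": 0, "spin": 0, "claw": 0}])

```text
clock: 44.9
eef_pos: [0.5327, 0.1138, 0.1101]
ee_rot: [[0.996, -0.086, -0.009], [-0.086, -0.996, -0.009], [-0.008, 0.01, -1.0]]
ft_force: [-1.7, -0.3, 4.6]
gripper_width: 0.0125
```

>>> drive_tool(plan=[{"dx": 0, "dy": 0, "dz": 0, "spin": 0, "claw": 0.4}, {"dx": 0, "dy": 0, "dz": 0, "spin": 0, "claw": 0.4}, {"dx": 0, "dy": 0, "dz": 0, "spin": 0, "claw": 0.4}, {"dx": 0, "dy": 0, "dz": 0, "spin": 0, "claw": 0.4}, {"dx": 0, "dy": 0, "dz": -1, "spin": 0, "claw": 0.4}])

```text
clock: 45.4
eef_pos: [0.5315, 0.1134, 0.1187]
ee_rot: [[0.996, -0.086, -0.012], [-0.086, -0.996, -0.009], [-0.011, 0.01, -1.0]]
ft_force: [0.3, 0.1, 0.1]
gripper_width: 0.034
```

>>> drive_tool(plan=[{"dx": 0, "dy": 0, "dz": -3, "spin": 0, "claw": 0.4}, {"dx": 0, "dy": 0, "dz": -4, "spin": 0, "claw": 0.4}, {"dx": 0, "dy": 0, "dz": -4, "spin": 0, "claw": 0.4}, {"dx": -2, "dy": -3, "dz": 0, "spin": 0, "claw": 0.4}, {"dx": -2, "dy": -4, "dz": 0, "spin": 0, "claw": 0.4}])

```text
clock: 45.9
eef_pos: [0.5014, 0.1866, 0.2315]
ee_rot: [[0.996, -0.092, -0.005], [-0.092, -0.996, -0.009], [-0.004, 0.01, -1.0]]
ft_force: [0.5, 0.7, 0.6]
gripper_width: 0.0342
```

>>> drive_tool(plan=[{"dx": -2, "dy": -4, "dz": 0, "spin": 0, "claw": 0.4}, {"dx": -2, "dy": -4, "dz": 0, "spin": 0, "claw": 0.4}, {"dx": -1, "dy": -4, "dz": 0, "spin": 0, "claw": 0.4}, {"dx": 0, "dy": -3, "dz": 0, "spin": 0, "claw": 0.4}, {"dx": 0, "dy": 0, "dz": 0, "spin": 0, "claw": 0.4}])

```text
clock: 46.4
eef_pos: [0.461, 0.3473, 0.2294]
ee_rot: [[0.997, -0.079, -0.009], [-0.079, -0.997, -0.005], [-0.009, 0.005, -1.0]]
ft_force: [0.8, 0.5, -0.9]
gripper_width: 0.034
```

```bash
python3 - <<'E'
from h import *
a=camera('top');b=camera('scene')
A=cv2.resize(a['image'][140:260,220:380],(640,480),interpolation=cv2.INTER_CUBIC)
cv2.imwrite('pics/c8.png',A);cv2.imwrite('pics/c9.png',b['image'])
h=cv2.cvtColor(a['image'],cv2.COLOR_BGR2HSV)
m=cv2.inRange(h,(12,120,120),(28,255,255));m[:, :245]=0;m[:,330:]=0;m[:170]=0;m[245:]=0
m=cv2.morphologyEx(m,cv2.MORPH_CLOSE,np.ones((11,11)))
cn=max(cv2.findContours(m,0,2)[0],key=cv2.contourArea)
for z in(.103,):
  P=np.array([onz(a,*p[0],z)[:2] for p in cn],np.float32);print(cv2.minAreaRect(P),cv2.boxPoints(cv2.minAreaRect(P)))
E
```

```text
((0.5328685641288757, 0.1182800829410553), (0.1925562471151352, 0.16278712451457977), 85.22591400146484) [[0.44374442 0.02911014]
 [0.6059668  0.01556183]
 [0.6219927  0.20745003]
 [0.45977032 0.22099833]]
```

View pics/c8.png

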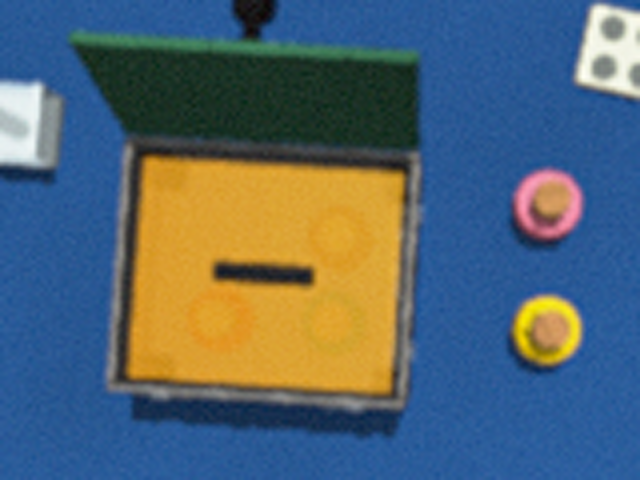

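View pics/c9.png

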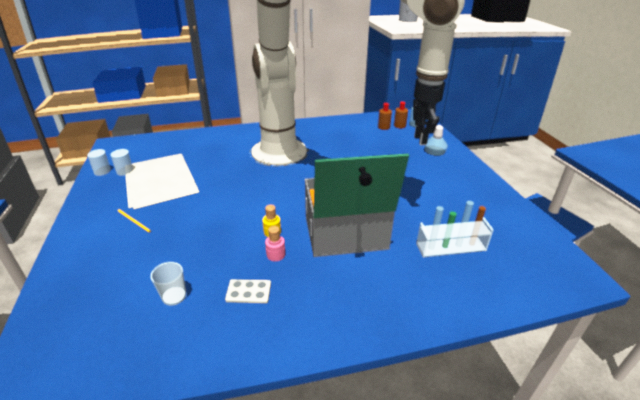

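The cover sits level on the posts with the three jars visible through it. Its outline (192.6 × 162.8 mm) matches the one measured at the start (193.1 × 163.3). The lid stands open, everything else is unmoved, and the arm is clear.

```bash
python3 -c "
from rig import *
print(close_job())"
```

```text
the job is handed in; nothing more can be done
None
```

I did the job in the order asked and handed it in at about 46 s; no verdict was reported. I opened the green lid onto its stop, laid the amber cover flat on the bench and stood the amber, green and red jars upright in the case. Then I put the cover back on its posts and left the lid open. There was no white jar, and I left the pink and yellow look-alikes alone.

- **Final pictures:** the cover lies level, with its outline within 1 mm of the one measured at the start, and all three jars show upright through it. The lid stands on its stop. The spot plate, cup and rack look undisturbed, and the gripper touches nothing.
- **Green jar bumped:** it had been knocked about 3 cm aside early on, so I measured it again before picking it up.
- **One contact:** while I lowered the red jar, the gripper touched what I took to be the left rim of the case. The last reading showed about 39 N in all (34 N vertical), just under the 40 N limit; I cannot tell whether it peaked higher between readings. I raised it, moved it 9 mm inward and placed it without further contact.
- **Joint 7 near its limit:** it came to 147.06° against a limit of 147.41° on the way to the first jar. I turned it back before going on.

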